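# Pack the spare pinion shafts and latch the tray for the hoist

### The job

Pack the two loose pinion shafts for the hoist: lower each one gently, gear end down, into a free cell of the divided tray, one per cell, so that it stands fully down on the rubber pad. Then tip the draw-latch claw over its keeper and swing the lever right down until the latch is closed with the claw hooked. Leave the shafts already packed and the other things on the bench where they are.

Things in the scene. Friction and masses are not known exactly. Their poses are not given: they have to be found in the camera images.
- pinion_a: Pinion shaft standing upright on its toothed brass gear: gear 42 diameter x 30 tall, then a dark collar 28 diameter to height 40, then a plain round steel shaft 20 diameter up to the top at height 115; about 0.45 kg. Origin: centre of the gear's underside; z along the shaft. Grip it by the shaft. One of the two that stand loose on the bench and must be packed.
- pinion_b: The other loose pinion shaft to pack, exactly like pinion_a.
- tray: Fixed aluminium tray, open on top, in a steel cradle plate 10 thick. Origin: underside, below the tray's middle. Tray 122 x 122 outside; four square cells 52 x 52 inside; walls and dividers 6 thick, tops at z 71, cell floors at z 16. Draw latch on its +y side: first the keeper, then, further out, the lever; plate x +-70, y -70 to +245.
- cell0 (a point): Centre of a cell's floor, at tray (-29, -29, 16); axes as the tray's. Two of the four cells are free (those with a rubber pad), two already hold a pinion shaft.
- cell1 (a point): Centre of a cell's floor, at tray (-29, +29, 16); axes as the tray's. Two of the four cells are free (those with a rubber pad), two already hold a pinion shaft.
- cell2 (a point): Centre of a cell's floor, at tray (+29, -29, 16); axes as the tray's. Two of the four cells are free (those with a rubber pad), two already hold a pinion shaft.
- cell3 (a point): Centre of a cell's floor, at tray (+29, +29, 16); axes as the tray's. Two of the four cells are free (those with a rubber pad), two already hold a pinion shaft.
- pad_a: Loose black rubber pad 46 x 46 x 4 lying on the floor of a free cell; a pinion shaft is to stand on it. Origin: centre of its underside.
- pad_b: The same, in the other free cell.
- packed_a: Pinion shaft like pinion_a, already packed in one cell (no pad under it); leave it there. Origin: centre of the gear's underside.
- packed_b: The same, in another cell.
- lever (a joint): Draw-latch lever, a steel paddle 30 wide, 75 long from its pivot, hinged about the tray's x axis. 0: closed, flat, pointing along tray +y (away from the tray); 1.57: upright; starts about upright, limit 1.8 (leaning to the tray). Stays where left: friction is about 1.5 N at the tip; near the end the claw's spring adds a few N until it passes over centre.
- lever_pivot (a point): Lever's hinge axis, at tray (0, 165, 40).
- lever_tip (a point): Middle of the lever's free end on its outer face (the face that looks to the tray when upright and up when closed): 70 along the lever from the pivot, 7 off the line through the pivot.
- claw (a joint): Latch claw: steel wire loop 52 wide, its side bars straddle the lever, hinged on the lever 18 from lever_pivot; 88 from hinge to cross bar. Its value minus the lever's = elevation in rad: 0 level, pointing to the keeper (tray -y); 1.57 up; about 2.1 thrown back, as it starts. It swings freely: pushed past upright it falls and its bar lands behind the keeper if the lever is above 1.2.
- claw_mid (a point): Middle of the claw's cross bar (round, 7 thick, along tray x). It starts about 130 above the bench, beyond the lever's tip. It can stretch up to 8 on its springs.
- keeper_seat (a point): Where the cross bar's middle sits when hooked and drawn tight: tray (0, 92, 36), axes as the tray's. The keeper is a plate 30 wide on the lever's side of it, top at z 44.5, with a 4 lip over the seat. A claw just fallen lies about 10 nearer the tray (-y); closing the lever draws it under the lip.
- wrench: Bystander, leave it alone: combination wrench lying flat, 180 long.
- screwdriver: Bystander, leave it alone: screwdriver with a grey handle, lying, 200 long.
- grease_tin: Bystander, leave it alone: closed metal tin, 64 diameter, 85 tall.
- bearing_ring: Bystander, leave it alone: flat steel bearing ring, 70 outer diameter, 18 tall.
- tape_roll: Bystander, leave it alone: grey roll of tape lying flat, 90 outer diameter, 24 tall.
Things that resemble listed ones, but are neither listed nor needed, are in the scene too. Leave any blue or green look-alike of the pinion_a alone. Leave any blue look-alike of the pinion_b alone.

How it is judged:
On the way, in this order (a step that is already met when the one before it is completed fails the run):
1. both loose pinion shafts stand in free cells, one per cell (((horizontal distance between pinion_a and cell0 below 0.012 m and z of pinion_a in the frame of cell0 below 0.009 m) or (horizontal distance between pinion_a and cell1 below 0.012 m and z of pinion_a in the frame of cell1 below 0.009 m) or (horizontal distance between pinion_a and cell2 below 0.012 m and z of pinion_a in the frame of cell2 below 0.009 m) or (horizontal distance between pinion_a and cell3 below 0.012 m and z of pinion_a in the frame of cell3 below 0.009 m)) and angle between each of pinion_a, pinion_b's own z axis and vertical below 0.12 rad and linear speed of each of pinion_a, pinion_b below 0.03 m/s and ((horizontal distance between pinion_b and cell0 below 0.012 m and z of pinion_b in the frame of cell0 below 0.009 m) or (horizontal distance between pinion_b and cell1 below 0.012 m and z of pinion_b in the frame of cell1 below 0.009 m) or (horizontal distance between pinion_b and cell2 below 0.012 m and z of pinion_b in the frame of cell2 below 0.009 m) or (horizontal distance between pinion_b and cell3 below 0.012 m and z of pinion_b in the frame of cell3 below 0.009 m))), for 0.2 s.
2. the claw's cross bar is down behind the keeper while the lever is still up (y of claw_mid in the frame of keeper_seat between -0.025 and 0.002 m and z of claw_mid in the frame of keeper_seat below 0.004 m and value of joint lever above 0.7 rad), for 0.1 s.
At the end, for the whole second after the job is handed in: Both loose pinion shafts at rest, one per cell: within 12 mm of the cell centre, underside within 9 mm of its floor, lean under 0.12 rad. Packed shafts moved under 20 mm. Claw bar within 7 mm of the keeper seat, lever under 0.12 rad (all of step 1 and distance of each of packed_a, packed_b from where it was at the start of the episode below 0.02 m and distance between claw_mid and keeper_seat below 0.007 m and value of joint lever below 0.12 rad); the robot touches nothing.
It fails at once if a pinion shaft is dropped into the tray (faster than 0.75 m/s below the divider tops, a free fall of about 30 mm) instead of lowered ((x of pinion_a in the frame of tray between -0.06 and 0.06 m and y of pinion_a in the frame of tray between -0.06 and 0.06 m and z of pinion_a in the frame of tray below 0.06 m and linear speed of pinion_a above 0.75 m/s) or (x of pinion_b in the frame of tray between -0.06 and 0.06 m and y of pinion_b in the frame of tray between -0.06 and 0.06 m and z of pinion_b in the frame of tray below 0.06 m and linear speed of pinion_b above 0.75 m/s)).
It fails at once if a pinion shaft is knocked over (leans more than 0.8 rad) (angle between any of pinion_a, pinion_b, packed_a, packed_b's own z axis and vertical above 0.8 rad).
It fails at once if a bystander is moved more than 40 mm (distance of any of wrench, screwdriver, grease_tin, bearing_ring, tape_roll from where it was at the start of the episode above 0.04 m).
It also fails if it takes over 67 s, if anything falls off the work surface, if the arm or the gripper's body presses on something with over 40 N, if the wrist force passes 120 N, or if a joint passes its speed limit or range.

### The arm

A 6-joint arm with a two-finger parallel gripper is mounted at the origin on the work surface. World frame = base frame: x ahead of the robot, y to its left, z up, the work surface at z = 0. Lengths are in m, angles in rad, forces in N, time in s.
With the tool pointing down it reaches from about 0.35 to 0.775 m from the base axis. Payload 7.3 kg.
Tool frame: the origin (TCP) lies at the centre of the arm's flange, where the gripper is bolted on; the fingertips stand 178 mm ahead of it and the grasp point (between the pads) lies 159 mm ahead of it; x points along the fingers, y is the direction in which the jaws open and shut, and the axes are right-handed (so a half turn about x gives the same grasp; the last joint's range is limited). The gripper opens to 92 mm and grips with 3 to 60 N. Pads are 19 mm wide; open, the fingers measure 130 mm over their backs; the gripper's body (75 mm by 190 mm) begins 47 mm behind the grasp point.
Start: joints at [0.964, 0.342, 1.524, -0, 1.275, -0.146], TCP at [0.233, 0.47, 0.405] pointing down, gripper open.
Joint ranges: [-2.53, 2.53], [-0.77, 2.02], [0.04, 2.7], [-1, 4.14], [0.28, 2.66], [-3.11, 3.11]. Speed limits (rad/s): [2.57, 2.57, 3.14, 3.14, 3.14, 3.14].

### API

Orientations are given as [roll, pitch, yaw] about the fixed x, y, z axes, in that order (R = Rz(yaw) Ry(pitch) Rx(roll)).
In Python, from cell import readout, cams, workorder gives the robot as it stands.
- The arm moves only by the shell command python3 -m inch 'ROWS' [FORCE]. ROWS is text: rows parted by semicolons, each of 5 numbers parted by spaces: the shift along the world's x, y, z in mm, then the turn about the world's z in rad, then the opening, from 0 (shut) to 1 (fully open). A call has 1 to 8 rows; each row shifts and turns the commanded pose from where the row before left it; what a row does not reach is not made up. A row lasts 1/12 s, in which the tool goes at most 41.7 mm and 7.16 degrees, less where a joint would pass 70% of its speed; a pose out of reach is approached as far as the arm can. A call is refused whole if a number of a shift passes 41.7 or a number of a turn 0.125, either way. A call with a gripper value outside its range is refused whole. The fingers move at their own pace and stop on an object; FORCE is the grip in N (left out, the last holds). Time passes only in rows, so rows that do not move let the fingers close. It gives the time, the measured TCP pose, the force and the opening at its end, in the units of the state.
- readout.observe(): the state, without advancing time (a new reading comes with each control period).
- cams.read_camera(name): name is "side" or "top" or "wrist"; returns a dict with "color" (480x640x3 uint8, red, green, blue), "fx", "fy", "cx", "cy" (pixels), "world_to_cam" (4x4, takes a point from world to camera coordinates); the wrist camera has in their place "T_tool_cam" (4x4, takes a point from camera to tool coordinates, whose origin is the TCP and whose axes are the tool frame's). Camera axes: x right, y down, z forward; pixel columns grow to the right and rows downward; lengths in m; the calibration is good to about 2 mm. The wrist camera is an equidistant fisheye: a pixel r from the principal point sees the ray r / f radians off the axis. A picture is of the moment at which its call begins: read the wrist's pose just before it. There is no depth.
- workorder.hand_in(): hands the job in, once; it reports no verdict.
The state is a dict: "time": time; "qpos": joint angles; "qvel": joint speeds; "joint_efforts": joint torques, N m; "tool_pos": TCP position; "tool_rot": TCP orientation; "contact_force": force on the tool from outside, world axes, zero at the start; "torque": the same for the moment, N m; "opening": finger opening in m.
Only numpy, scipy, OpenCV 4.12 (cv2) and the standard library are available. Lean on these libraries where they do the work, as an engineer would, in place of code of your own. Each camera call takes 0.05 s, during which the arm holds its last target.

## Working session

There is one attempt and no reset: what is moved stays moved. The work goes in short steps, Python scripts to look and compute and a shell command to move; the robot and the scene stay as the last step left them, time stands still between calls to the robot, and variables do not carry over. Pictures are saved under pics/ and viewed, and the job is handed in when it is done.

```bash
ls; mkdir -p pics
python3 - <<'E'
from cell import readout,cams
import cv2
print(readout.observe())
for n in ["side","top","wrist"]:
    c=cams.read_camera(n)
    cv2.imwrite(f"pics/{n}0.png",c["color"][:,:,::-1])
    print(n,{k:v for k,v in c.items() if k!="color"})
E
```

```text
pics
{'time': 0.0, 'qpos': array([ 9.63985744e-01,  3.42711948e-01,  1.52501531e+00,  1.17879901e-05,
        1.27539177e+00, -1.45993198e-01]), 'qvel': array([ 0.00022814, -0.00099944, -0.00030128,  0.00020911,  0.00057985,
        0.00107908]), 'joint_efforts': array([ 5.38623990e-04, -4.31252074e+01, -2.44216079e+01,  7.18873786e-02,
        5.59697184e-02, -1.56639476e-04]), 'tool_pos': array([0.23335448, 0.4701365 , 0.40405094]), 'tool_rot': array([-1.72417432,  1.56926992, -2.18499515]), 'contact_force': array([ 0.0868146 , -0.06272836,  0.54751303]), 'torque': array([ 0.00403399, -0.00458532,  0.00661273]), 'opening': 0.09172675780181119}
side {'fx': 434.12437610373945, 'fy': 434.12437610373945, 'cx': 319.74657650986467, 'cy': 241.47544494788767, 'world_to_cam': array([[ 0.9541267 , -0.29935543,  0.0053455 , -0.5242388 ],
       [-0.19877522, -0.64669984, -0.7363883 ,  0.15916174],
       [ 0.22389877,  0.70154518, -0.67653802,  1.09576105],
       [ 0.        ,  0.        ,  0.        ,  1.        ]])}
top {'fx': 516.8680300059582, 'fy': 516.8680300059582, 'cx': 321.9028577173654, 'cy': 241.97222585608225, 'world_to_cam': array([[ 0.01376864, -0.99989396,  0.00474205, -0.00303586],
       [-0.98360368, -0.01439688, -0.179768  ,  0.53715118],
       [ 0.17981721, -0.00218914, -0.98369761,  1.19783558],
       [ 0.        ,  0.        ,  0.        ,  1.        ]])}
wrist {'fx': 371.64829954431775, 'fy': 371.64829954431775, 'cx': 327.034285080929, 'cy': 247.06183680137158, 'T_tool_cam': array([[-9.11725090e-04, -2.68113897e-01,  9.63386790e-01,
         1.89080170e-02],
       [ 9.99999583e-01, -1.85702104e-04,  8.94692976e-04,
        -5.00172282e-04],
       [-6.09766662e-05,  9.63387204e-01,  2.68113954e-01,
        -7.17072642e-02],
       [ 0.00000000e+00,  0.00000000e+00,  0.00000000e+00,
         1.00000000e+00]])}
```

View pics/side0.png

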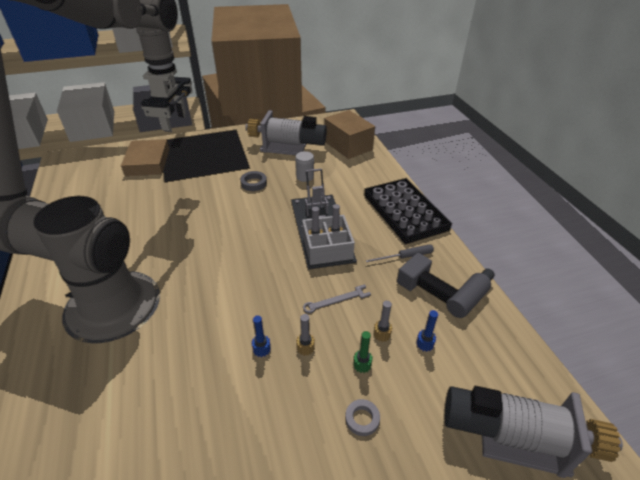

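View pics/top0.png

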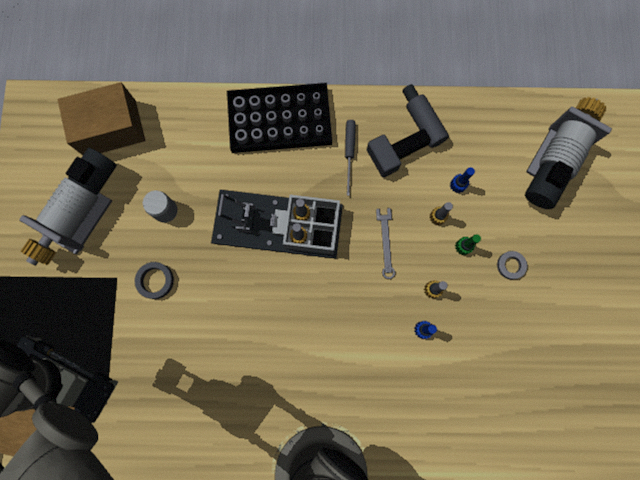

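View pics/wrist0.png

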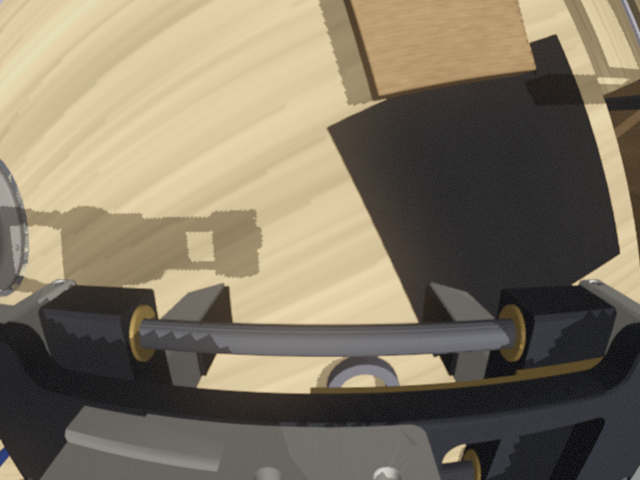

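The top view shows the tray near (265,223), with its free dark cells at about (325,210) and (322,238). The brass pinions stand at about (441,214) and (435,290). I'll enlarge both areas.

Run:
```python
import cv2
im=cv2.imread("pics/top0.png"); s=cv2.imread("pics/side0.png")
cv2.imwrite("pics/t1.png",cv2.resize(im[180:270,205:350],None,fx=5,fy=5,interpolation=cv2.INTER_CUBIC))
cv2.imwrite("pics/t2.png",cv2.resize(im[190:310,405:495],None,fx=5,fy=5,interpolation=cv2.INTER_CUBIC))
cv2.imwrite("pics/s1.png",cv2.resize(s[150:270,280:365],None,fx=5,fy=5,interpolation=cv2.INTER_CUBIC))
```

```text
(no output)
```

View pics/t1.png

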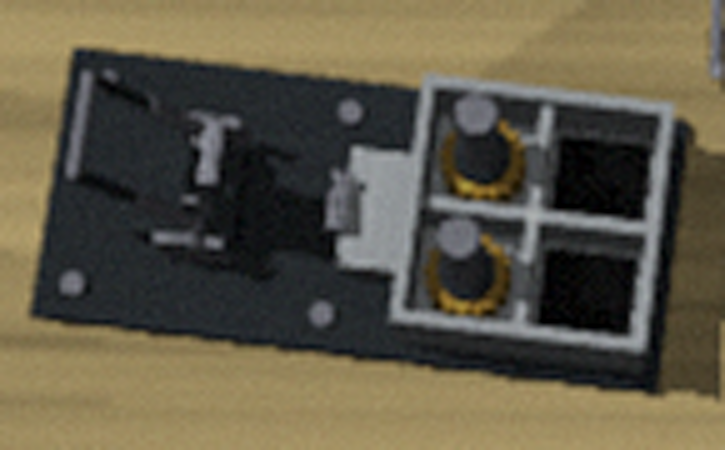

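View pics/t2.png

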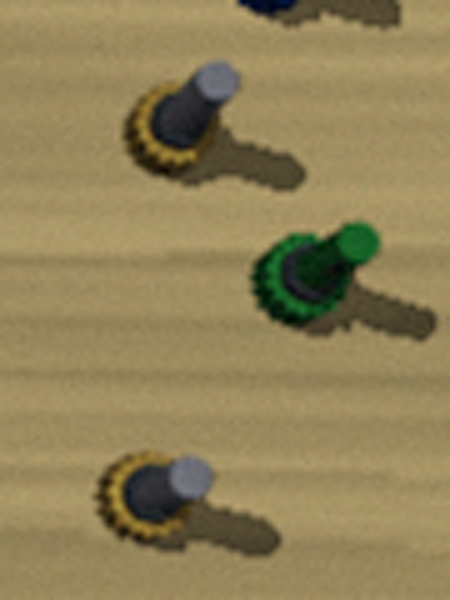

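View pics/s1.png

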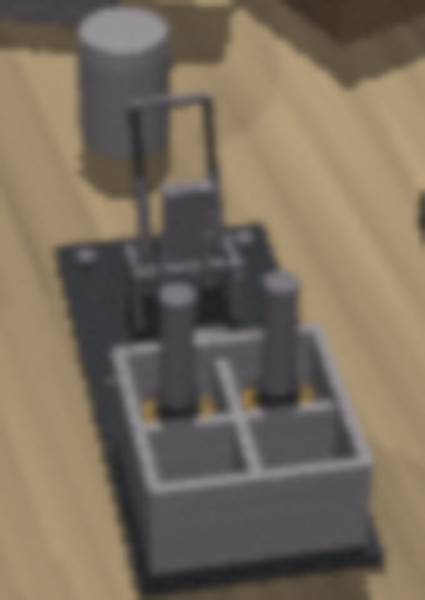

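In the top view, the shaft tops are at crop (217,83) and (190,478). The tray rim corners are at crop (430,75), (677,103), (645,352) and (393,320). Next step is to measure by ray casting and check it against the side view.

```bash
cat > h.py <<'E'
import numpy as np
from cell import cams
def ray(c,u,v):
    d=np.array([(u-c["cx"])/c["fx"],(v-c["cy"])/c["fy"],1.])
    R=c["world_to_cam"][:3,:3];t=c["world_to_cam"][:3,3]
    return -R.T@t,R.T@d
def plane(c,u,v,z):
    o,d=ray(c,u,v); return o+d*(z-o[2])/d[2]
def proj(c,p):
    q=c["world_to_cam"][:3,:3]@np.asarray(p)+c["world_to_cam"][:3,3]
    return np.array([q[0]/q[2]*c["fx"]+c["cx"],q[1]/q[2]*c["fy"]+c["cy"]])
def two(c1,p1,c2,p2):
    A=[];b=[]
    for c,p in((c1,p1),(c2,p2)):
        o,d=ray(c,*p);d/=np.linalg.norm(d);P=np.eye(3)-np.outer(d,d);A.append(P);b.append(P@o)
    return np.linalg.lstsq(np.vstack(A),np.hstack(b),rcond=None)[0]
E
python3 - <<'E'
from h import *
import cv2
from scipy.optimize import least_squares
T=cams.read_camera("top");S=cams.read_camera("side")
f=lambda x,y,ox,oy:((x+.5)/5-.5+ox,(y+.5)/5-.5+oy)
for n,p in dict(A=(217,83),B=(190,478)).items():
    u=f(*p,405,190); w=plane(T,*u,.115); print(n,u,w,"side pred",proj(S,w), "base top",proj(T,[w[0],w[1],0.03]))
pts=[(430,75),(677,103),(645,352),(393,320)]
P=np.array([plane(T,*f(*p,205,180),.071) for p in pts]);print(P)
print([np.linalg.norm(P[i]-P[i-1]) for i in range(4)])
loc=np.array([[.061,.061],[.061,-.061],[-.061,-.061],[-.061,.061]])
def res(q):
    c,s=np.cos(q[2]),np.sin(q[2]);R=np.array([[c,-s],[s,c]])
    return (loc@R.T+q[:2]-P[:,:2]).ravel()
r=least_squares(res,[.5,0,0]);print(r.x,r.fun)
# plate far corners z .010
q=r.x;c,s=np.cos(q[2]),np.sin(q[2]);R=np.array([[c,-s],[s,c]])
for l in [(.07,.245),(-.07,.245),(-.07,-.07)]:
    w=R@l+q[:2]; u=proj(T,[*w,.01]); print(l,w,(u-[205,180])*5, )
for n,l,z in [("cell0",(-.029,-.029),.016),("cell1",(-.029,.029),.016),("cell2",(.029,-.029),.016),("cell3",(.029,.029),.016),("seat",(0,.092),.036),("pivot",(0,.165),.04),("packed1top",(-.029,.029),.131),("packed3top",(.029,.029),.131)]:
    w=R@l+q[:2]; print(n,w,z,"topcrop",(proj(T,[*w,z])-[205,180])*5,"sidecrop",(proj(S,[*w,z])-[280,150])*5)
E
```

```text
A (448.0, 206.2) [ 0.61339895 -0.28576708  0.115     ] side pred [386.66534217 303.92571564] base top [439.59518408 214.71198621]
B (442.6, 285.2) [ 0.43015367 -0.26809325  0.115     ] side pred [304.30327139 317.5717542 ] base top [434.3350006 288.6370246]
[[ 0.64788036  0.0815888   0.071     ]
 [ 0.63575879 -0.0374497   0.071     ]
 [ 0.51419684 -0.02324287  0.071     ]
 [ 0.5278071   0.09613282  0.071     ]]
[np.float64(0.12095087945343755), np.float64(0.11965406918641107), np.float64(0.12238930271323419), np.float64(0.12014905096246077)]
[ 0.58141077  0.02925726 -0.11301021] [ 0.00102026  0.00140039 -0.00061609 -0.00078289 -0.00027592 -0.0012318
 -0.00012826  0.00061429]
(0.07, 0.245) [0.67859286 0.26480056] [74.49611629 41.59635691]
(-0.07, 0.245) [0.5394859  0.28058833] [ 28.93249304 311.21645488]
(-0.07, -0.07) [ 0.50396341 -0.03240233] [657.97933589 390.94642574]
cell0 [0.54932544 0.00371258] 0.016 topcrop [586.31262039 297.55935511] sidecrop [196.69126733 521.5460545 ]
cell1 [0.55586608 0.0613426 ] 0.016 topcrop [470.3230372  282.92704123] sidecrop [177.67562761 452.55370172]
cell2 [ 0.60695546 -0.00282807] 0.016 topcrop [600.97557715 184.39513314] sidecrop [298.11611406 508.24042146]
cell3 [0.61349611 0.05480195] 0.016 topcrop [485.90548335 169.97226108] sidecrop [275.85553649 440.14522646]
seat [0.5917856  0.12067041] 0.036 topcrop [349.47244226 201.60357345] sidecrop [206.26060023 351.22130025]
pivot [0.60001779 0.19320475] 0.04 topcrop [201.20070778 181.25065295] sidecrop [183.54050016 271.69344997]
packed1top [0.55586608 0.0613426 ] 0.131 topcrop [460.47647299 234.60890213] sidecrop [177.41687233 295.74336403]
packed3top [0.61349611 0.05480195] 0.131 topcrop [477.64049766 111.24286211] sidecrop [282.05587602 283.62098333]
```

Run:
```python
import cv2
s=cv2.imread("pics/side0.png")
cv2.imwrite("pics/s2.png",cv2.resize(s[290:380,240:450],None,fx=3.5,fy=3.5,interpolation=cv2.INTER_CUBIC))
```

```text
(no output)
```

View pics/s2.png

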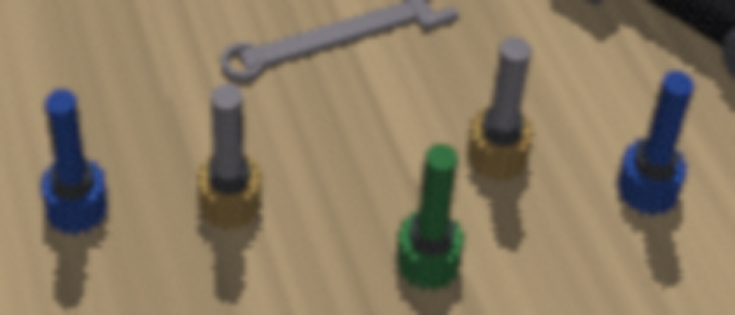

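The measurements agree: the tray sides come out at 120–122 mm against 122, and the side-view predictions land within about 1 px. I'll refit the tray yaw using the plate corners at crop (78,50), (32,316) and (658,390), and print the shifts to pinion A.

```bash
cat >> h.py <<'E'
from cell import readout
from scipy.spatial.transform import Rotation as Ro
def jaw():
    o=readout.observe();R=Ro.from_euler("xyz",o["tool_rot"]).as_matrix();return o,np.arctan2(R[1,1],R[0,1]),R
E
python3 - <<'E'
from h import *
from scipy.optimize import least_squares
T=cams.read_camera("top")
f=lambda x,y,ox,oy:((x+.5)/5-.5+ox,(y+.5)/5-.5+oy)
pts=[(430,75),(677,103),(645,352),(393,320),(78,50),(32,316),(658,390)]
zs=[.071]*4+[.01]*3
P=np.array([plane(T,*f(*p,205,180),z) for p,z in zip(pts,zs)])
loc=np.array([[.061,.061],[.061,-.061],[-.061,-.061],[-.061,.061],[.07,.245],[-.07,.245],[-.07,-.07]])
def res(q):
    c,s=np.cos(q[2]),np.sin(q[2]);R=np.array([[c,-s],[s,c]])
    return (loc@R.T+q[:2]-P[:,:2]).ravel()
r=least_squares(res,[.5,0,0]);print(r.x,(r.fun*1000).round(1))
q=r.x
np.save("tray.npy",q)
c,s=np.cos(q[2]),np.sin(q[2]);R=np.array([[c,-s],[s,c]])
for n,l in dict(cell0=(-.029,-.029),cell2=(.029,-.029),seat=(0,.092),piv=(0,.165)).items(): print(n,R@l+q[:2])
# claw bar and tin in top picture: claw bar centre crop (78,125)
print("clawbar", plane(T,*f(79,124,205,180),.134))
print("tin", plane(T,153,203,.085))
o,j,RR=jaw(); print("jaw yaw",j,RR.round(3),o["time"],o["tool_pos"])
print("to A",(np.array([.6134,-.2858,.254])-o["tool_pos"])*1000)
E
```

```text
[ 0.58131966  0.02920142 -0.10678467] [ 0.6  1.8 -0.3 -0.5 -0.  -1.7 -0.6  0.2  1.8  1.5 -0.3  0.3 -1.2 -1.5]
cell0 [0.54939397 0.00345748]
cell2 [ 0.6070636  -0.00272427]
seat [0.59112519 0.12067738]
piv [0.59890566 0.19326157]
clawbar [0.60493617 0.23655967 0.134     ]
tin [0.61849748 0.40608592 0.085     ]
jaw yaw 1.1100085213096846 [[-0.     0.445  0.896]
 [-0.     0.896 -0.445]
 [-1.    -0.    -0.   ]] 0.3 [0.23340055 0.47023411 0.4045334 ]
to A [ 379.99944986 -756.03410648 -150.53340256]
```

```bash
python3 -m inch '17 -34 0 -0.12 0.6;17 -34 0 -0.12 0.6;17 -34 0 -0.12 0.6;17 -34 0 -0.12 0.6;17 -34 0 -0.12 0.6;17 -34 0 -0.12 0.6;17 -34 0 -0.12 0.6;17 -34 0 -0.12 0.6' 30
python3 -m inch '17 -34 0 -0.12 0.6;17 -34 0 -0.12 0.6;17 -34 0 0 0.6;17 -34 0 0 0.6;17 -34 0 0 0.6;17 -34 0 0 0.6;17 -34 0 0 0.6;17 -34 0 0 0.6'
python3 -m inch '17 -34 0 0 0.6;17 -34 0 0 0.6;17 -34 0 0 0.6;17 -34 0 0 0.6;17 -34 0 0 0.6;17 -34 0 0 0.6;0 0 0 0 0.6;0 0 0 0 0.6'
python3 -c "
from h import *
o,j,R=jaw();print(j,o['opening'],(np.array([.6134,-.2858,.254])-o['tool_pos'])*1000)
import cv2;cv2.imwrite('pics/w1.png',cams.read_camera('wrist')['color'][:,:,::-1])"
```

```text
time: 0.97
tool_pos: [0.3697, 0.1965, 0.4049]
tool_rot: [1.756, 1.57, 0.329]
contact_force: [0.9, -0.0, -0.6]
opening: 0.0551
time: 1.63
tool_pos: [0.5059, -0.0757, 0.4048]
tool_rot: [1.665, 1.571, 0.004]
contact_force: [0.5, 0.2, -0.4]
opening: 0.0548
time: 2.3
tool_pos: [0.6076, -0.2796, 0.4029]
tool_rot: [-2.059, 1.569, 2.561]
contact_force: [0.3, 0.8, 0.9]
opening: 0.055
-0.09250293483718543 0.05498498511504431 [   5.81909928   -6.22174339 -148.91200112]
```

View pics/w1.png

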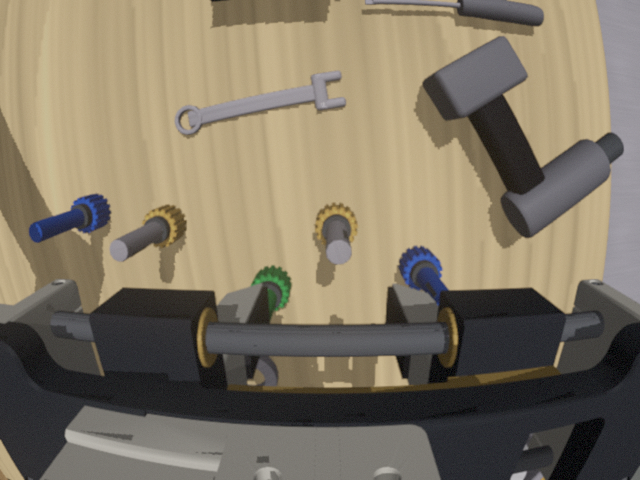

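The wrist view shows pinion A's shaft top at about (339,248) and B's at about (122,246). I'll cast fisheye rays to check these against the top-view positions.

```bash
cat >> h.py <<'E'
def wray(c,o,u,v):
    R=Ro.from_euler("xyz",o["tool_rot"]).as_matrix();M=c["T_tool_cam"]
    a=np.array([u-c["cx"],v-c["cy"]]);r=np.hypot(*a);th=r/c["fx"]
    d=np.array([*(a/r*np.sin(th)),np.cos(th)])
    return o["tool_pos"]+R@M[:3,3],R@M[:3,:3]@d
def wplane(c,o,u,v,z):
    p,d=wray(c,o,u,v);return p+d*(z-p[2])/d[2]
E
python3 -c "
from h import *
o=readout.observe();c=cams.read_camera('wrist')
print(wplane(c,o,339,248,.115),wplane(c,o,122,246,.115))"
```

```text
[ 0.61584565 -0.28258562  0.115     ] [ 0.43546975 -0.26453355  0.115     ]
```

```bash
python3 -m inch '3.5 -2.5 -10 0 0.6;3 -2 -20 0 0.6;0 0 -30 0 0.6;0 0 -30 0 0.6;0 0 -30 0 0.6;0 0 -20 0 0.6;0 0 -9 0 0.6;0 0 0 0 0.6'
python3 -c "
from h import *
o=readout.observe();print(o['tool_pos'],o['contact_force'])
import cv2;cv2.imwrite('pics/w2.png',cams.read_camera('wrist')['color'][:,:,::-1])"
```

```text
time: 3.07
tool_pos: [0.6135, -0.2809, 0.2534]
tool_rot: [-2.047, 1.566, 2.576]
contact_force: [0.1, -0.1, 0.1]
opening: 0.0551
[ 0.61345056 -0.28094125  0.25342378] [ 0.06563359 -0.06750087  0.12479414]
```

View pics/w2.png

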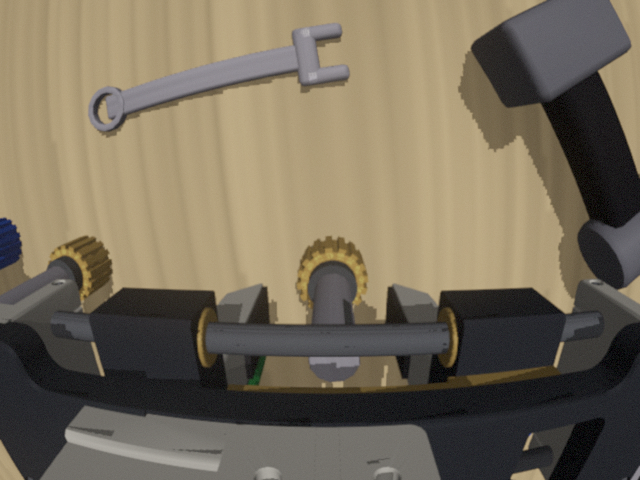

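The shaft stands between the fingers, with its top at about (333,368) and its gear's upper rim centred near (332,277). I'll check the offset along y before closing.

```bash
python3 -c "
from h import *
o=readout.observe();c=cams.read_camera('wrist');o=readout.observe()
print(o['tool_pos'],wplane(c,o,333,366,.115),wplane(c,o,332,277,.03))"
python3 -m inch '0 -3 0 0 0.6;0 0 0 0 0.1;0 0 0 0 0.1;0 0 0 0 0.1;0 0 0 0 0.1;0 0 0 0 0.1;0 0 0 0 0.1;0 0 0 0 0.1' 40
```

```text
[ 0.61432411 -0.28180621  0.25697613] [ 0.61616255 -0.29312529  0.115     ] [ 0.61748801 -0.2869864   0.03      ]
time: 3.83
tool_pos: [0.614, -0.2853, 0.2558]
tool_rot: [1.336, 1.57, -0.325]
contact_force: [0.3, 0.1, 0.5]
opening: 0.0192
```

```bash
python3 -m inch '0 0 10 0 0.1;0 0 25 0 0.1;0 0 37 0 0.1;0 0 38 0 0.1;0 5 0 0 0.1;-1 20 0 0 0.1;-1 35 0 0 0.1;-1 40 0 0 0.1' 40
python3 -m inch '-1 40 0 0 0.1;-1 40 0 0 0.1;-1 40 0 0 0.1;-1 34 0 0 0.1;0 20 0 0 0.1;0 9 0 0 0.1;0 0 0 0 0.1;0 0 0 0 0.1' 40
python3 -c "
from h import *
o,j,R=jaw();print(j,o['tool_pos'],o['contact_force'],o['opening'])
import cv2
cv2.imwrite('pics/w3.png',cams.read_camera('wrist')['color'][:,:,::-1])
cv2.imwrite('pics/s3.png',cv2.resize(cams.read_camera('side')['color'][130:280,260:400,::-1],None,fx=4,fy=4,interpolation=cv2.INTER_CUBIC))
"
```

```text
time: 4.5
tool_pos: [0.6102, -0.1857, 0.3649]
tool_rot: [-1.625, 1.569, 2.994]
contact_force: [1.2, 0.7, -5.4]
opening: 0.0197
time: 5.17
tool_pos: [0.6069, -0.0025, 0.3655]
tool_rot: [-0.724, 1.57, -2.384]
contact_force: [-0.2, -0.5, -4.3]
opening: 0.0193
-0.08926810944799712 [ 0.6068504  -0.00247815  0.36546287] [-0.21310119 -0.5116034  -4.31425664] 0.019267021517368223
```

View pics/w3.png

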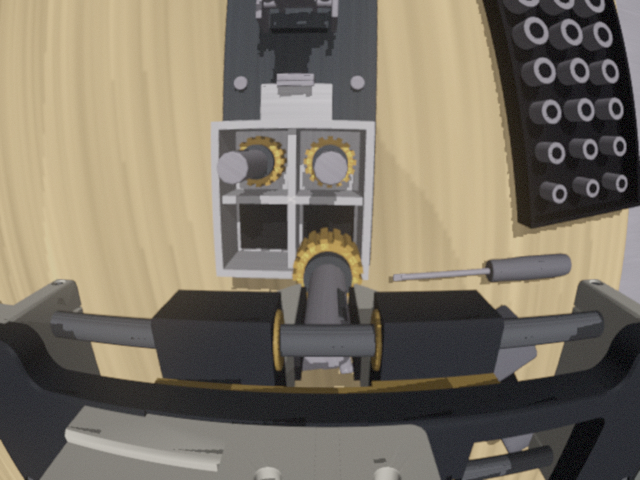

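View pics/s3.png

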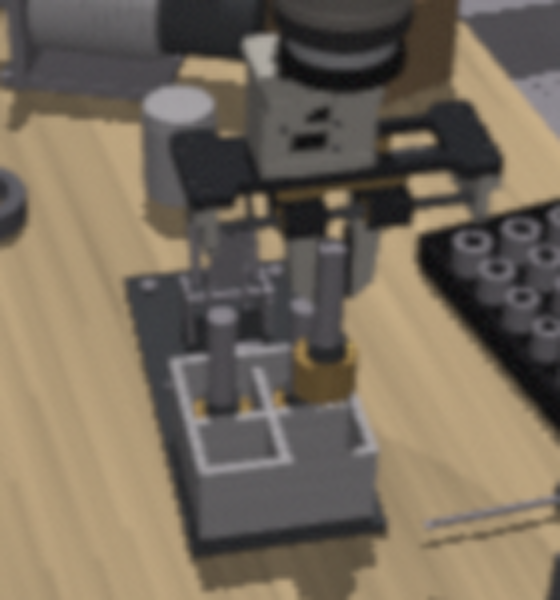

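The wrist view has the gear centre at about (328,268), the divider crossing at (292,200) and the rim's outer back corners at (213,125) and (376,123). I'll compare gear and cell in the same view.

```bash
python3 -c "
from h import *
o=readout.observe();c=cams.read_camera('wrist');S=cams.read_camera('side')
print('cross',wplane(c,o,292.5,199.5,.071),'exp .5813 .0292')
for p in [(213,125),(376,123),(216,278)]: print(wplane(c,o,*p,.071))
q=np.load('tray.npy');cc,s=np.cos(q[2]),np.sin(q[2]);R=np.array([[cc,-s],[s,cc]])
for l in [(-.061,.061),(.061,.061),(-.061,-.061)]: print('exp',R@l+q[:2])
z=o['tool_pos'][2]-.254
print('gear',wplane(c,o,328,266,z+.03), 'tip',plane(S,260+330.5/4,130+246/4,z+.115))
"
```

```text
cross [0.58432131 0.03039563 0.071     ] exp .5813 .0292
[0.52998424 0.09393599 0.071     ]
[0.65107898 0.08195576 0.071     ]
[ 0.51423535 -0.02659716  0.071     ]
exp [0.52716861 0.09635545]
exp [0.64847369 0.08335246]
exp [ 0.51416563 -0.02494963]
gear [ 0.60802504 -0.00070099  0.14149923] tip [ 0.60532242 -0.00680148  0.22649923]
```

```bash
python3 -m inch '1 -1 -10 0 0.1;0 0 -15 0 0.1;0 0 -10 0 0.1;0 0 -8 0 0.1;0 0 -8 0 0.1;0 0 -8 0 0.1;0 0 -5 0 0.1;0 0 0 0 0.1' 40
python3 -c "
from h import *
o,j,R=jaw();print(j,o['tool_pos'],o['contact_force'],o['torque'],o['opening'])
import cv2
cv2.imwrite('pics/w4.png',cams.read_camera('wrist')['color'][:,:,::-1])
cv2.imwrite('pics/s4.png',cv2.resize(cams.read_camera('side')['color'][130:280,260:400,::-1],None,fx=4,fy=4,interpolation=cv2.INTER_CUBIC))
"
```

```text
time: 6.03
tool_pos: [0.6077, -0.0032, 0.3004]
tool_rot: [-1.622, 1.569, 3.001]
contact_force: [-0.6, 0.4, -5.3]
opening: 0.0194
-0.0899719830429958 [ 0.60768635 -0.00320225  0.30037156] [-0.56139143  0.41892397 -5.31564207] [-0.05657513  0.12782354 -0.03210948] 0.01941397154518203
```

View pics/w4.png

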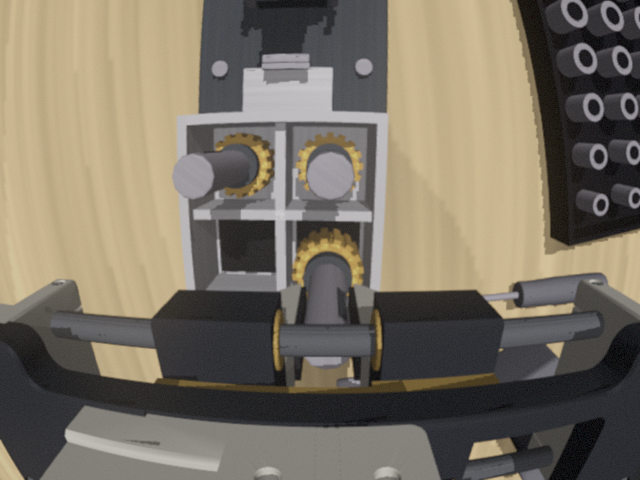

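View pics/s4.png

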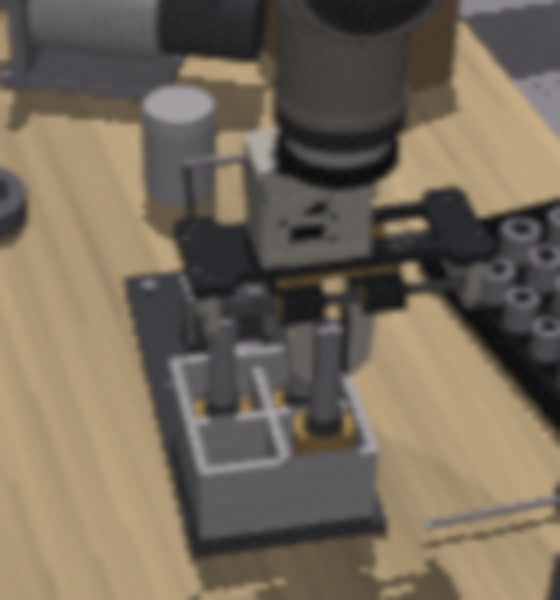

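The gear has entered the cell cleanly: it sits between the dividers in both views, at about (328,265) in the wrist view. I'll lower the last 25 mm slowly, with short calls so I can watch the force.

```bash
python3 -m inch '0 0 -6 0 0.1;0 0 -6 0 0.1;0 0 -4 0 0.1;0 0 -3 0 0.1;0 0 0 0 0.1' 40
python3 -m inch '0 0 -2 0 0.1;0 0 -2 0 0.1;0 0 0 0 0.1'
```

```text
time: 6.55
tool_pos: [0.6077, -0.0032, 0.2817]
tool_rot: [-1.586, 1.569, 3.037]
contact_force: [0.3, -0.3, -4.3]
opening: 0.0193
time: 6.8
tool_pos: [0.6079, -0.0032, 0.2784]
tool_rot: [-1.596, 1.571, 3.026]
contact_force: [1.0, -0.5, -4.3]
opening: 0.0194
```

```bash
python3 -m inch '0 0 -2 0 0.1;0 0 0 0 0.1'
python3 -m inch '0 0 -1.5 0 0.1;0 0 0 0 0.1'
python3 -m inch '0 0 -1 0 0.1;0 0 0 0 0.1'
```

```text
time: 6.97
tool_pos: [0.6079, -0.0032, 0.2765]
tool_rot: [-1.634, 1.571, 2.989]
contact_force: [-0.2, 0.7, -4.6]
opening: 0.0196
time: 7.13
tool_pos: [0.6081, -0.0033, 0.2758]
tool_rot: [1.505, 1.57, -0.155]
contact_force: [0.7, 0.0, -2.4]
opening: 0.0192
time: 7.3
tool_pos: [0.6081, -0.0033, 0.2757]
tool_rot: [1.502, 1.569, -0.158]
contact_force: [-1.2, 0.1, 4.5]
opening: 0.0193
```

Contact is made, with the force going from −4.3 to +4.5 N, so the shaft stands on the pad. Next I'll release with a part opening and rise.

```bash
python3 -m inch '0 0 0 0 0.3;0 0 0 0 0.4;0 0 0 0 0.4;0 0 10 0 0.4;0 0 30 0 0.4;0 0 40 0 0.4;0 0 30 0 0.4;0 0 0 0 0.4'
python3 -c "
from h import *
o,j,R=jaw();print(j,o['tool_pos'],o['contact_force'],o['opening'])
import cv2
cv2.imwrite('pics/w5.png',cams.read_camera('wrist')['color'][:,:,::-1])
print((np.array([.4315,-.268,.254])-o['tool_pos'])*1000)
"
```

```text
time: 7.97
tool_pos: [0.6088, -0.0033, 0.3924]
tool_rot: [1.532, 1.557, -0.129]
contact_force: [1.1, -0.4, 1.0]
opening: 0.0364
-0.08989330675903746 [ 0.60884626 -0.00327708  0.39238912] [ 1.0551962  -0.4086488   0.99613187] 0.03642975913581081
[-177.3462584  -264.72292006 -138.38912261]
```

View pics/w5.png

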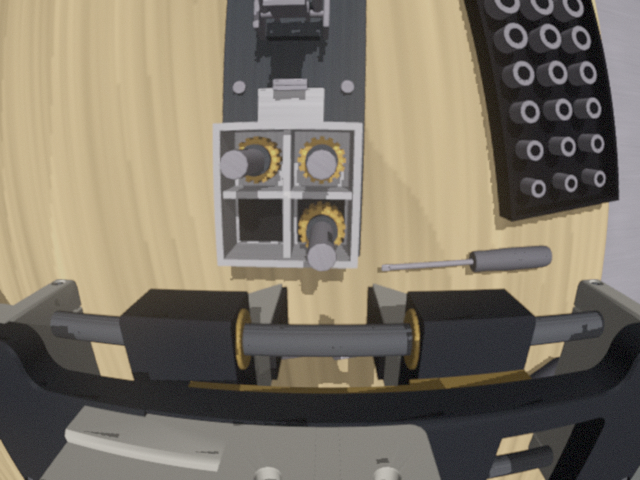

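Shaft A stands in cell2, with its top at (321,258). Now on to B.

```bash
python3 -m inch '-10 -15 0 0 0.6;-22 -33 0 0 0.6;-22 -33 0 0 0.6;-22 -33 0 0 0.6;-22 -33 0 0 0.6;-22 -33 0 0 0.6;-22 -33 0 0 0.6;-22 -33 0 0 0.6'
python3 -m inch '-12 -18 0 0 0.6;0 0 -20 0 0.6;0 0 -30 0 0.6;0 0 -5 0 0.6;0 0 0 0 0.6;0 0 0 0 0.6'
python3 -c "
from h import *
o,j,R=jaw();print(j,o['tool_pos'],o['contact_force'],o['opening'])
import cv2
cv2.imwrite('pics/w6.png',cams.read_camera('wrist')['color'][:,:,::-1])
"
```

```text
time: 8.68
tool_pos: [0.4424, -0.2504, 0.3837]
tool_rot: [-2.195, 1.57, 2.427]
contact_force: [0.5, -0.1, 0.2]
opening: 0.0551
time: 9.18
tool_pos: [0.4322, -0.2671, 0.3296]
tool_rot: [-2.317, 1.57, 2.306]
contact_force: [-0.2, 0.5, 1.3]
opening: 0.0549
-0.08953072332254035 [ 0.43221077 -0.267147    0.32959384] [-0.2174078   0.45308142  1.28820439] 0.05485033572065457
```

View pics/w6.png

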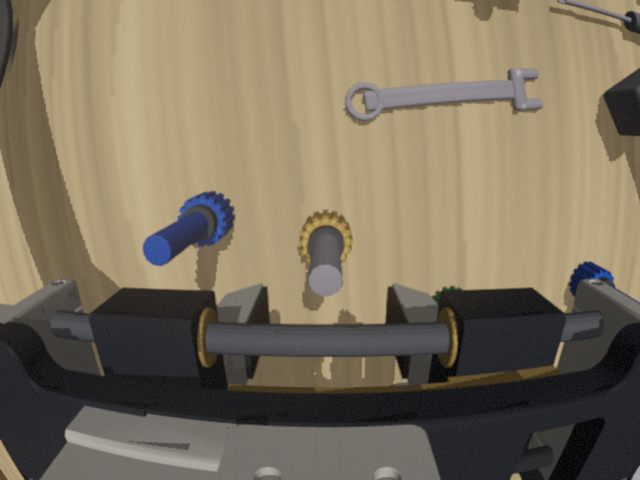

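B is centred between the jaws, with its top at (326,280). A quick y check by ray follows before descending.

```bash
python3 -c "
from h import *
c=cams.read_camera('wrist');o=readout.observe()
print(o['tool_pos'],wplane(c,o,326,280,.115))"
python3 -m inch '0 -0.5 -20 0 0.6;0 0 -30 0 0.6;0 0 -18 0 0.6;0 0 -7 0 0.6;0 0 0 0 0.6;0 0 0 0 0.6'
python3 -c "
from h import *
c=cams.read_camera('wrist');o=readout.observe()
print(o['tool_pos'],o['contact_force'])
import cv2
cv2.imwrite('pics/w7.png',c['color'][:,:,::-1])
"
```

```text
[ 0.4324686  -0.26721691  0.33051859] [ 0.43233541 -0.26978996  0.115     ]
time: 9.78
tool_pos: [0.4325, -0.268, 0.2554]
tool_rot: [0.979, 1.569, -0.682]
contact_force: [-1.2, -0.6, 0.4]
opening: 0.0548
[ 0.43254326 -0.26804817  0.25571701] [ 0.23382347 -0.21934515  0.14164352]
```

View pics/w7.png

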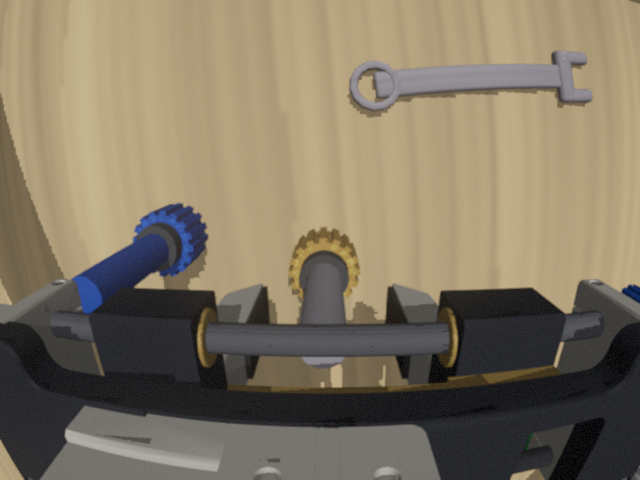

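```bash
python3 -m inch '0 0 0 0 0.1;0 0 0 0 0.1;0 0 0 0 0.1;0 0 0 0 0.1;0 0 10 0 0.1;0 0 28 0 0.1;0 0 37 0 0.1;0 0 35 0 0.1' 40
python3 -m inch '5 12 0 0 0.1;12 27 0 0 0.1;15 35 0 0 0.1;15 35 0 0 0.1;15 35 0 0 0.1;15 35 0 0 0.1;15 35 0 0 0.1;13 30 0 0 0.1'
python3 -m inch '8 18 0 0 0.1;4.5 9 0 0 0.1;0 0 0 0 0.1;0 0 0 0 0.1'
python3 -c "
from h import *
c=cams.read_camera('wrist');o=readout.observe()
print(o['tool_pos'],o['contact_force'],o['opening'])
import cv2
cv2.imwrite('pics/w8.png',c['color'][:,:,::-1])
cv2.imwrite('pics/s8.png',cv2.resize(cams.read_camera('side')['color'][130:280,260:400,::-1],None,fx=4,fy=4,interpolation=cv2.INTER_CUBIC))
"
```

```text
time: 10.5
tool_pos: [0.4317, -0.2675, 0.3661]
tool_rot: [-2.21, 1.57, 2.412]
contact_force: [1.3, -0.3, -0.7]
opening: 0.0102
time: 11.17
tool_pos: [0.5373, -0.0213, 0.365]
tool_rot: [1.766, 1.57, 0.106]
contact_force: [-0.1, -0.0, 0.5]
opening: 0.0094
time: 11.5
tool_pos: [0.5493, 0.003, 0.3644]
tool_rot: [-0.045, 1.57, -1.705]
contact_force: [0.2, -0.2, 0.6]
opening: 0.0095
[0.54910597 0.00235382 0.36434298] [ 0.11800825 -0.01822211 -0.91118454] 0.008984987313877724
```

View pics/w8.png

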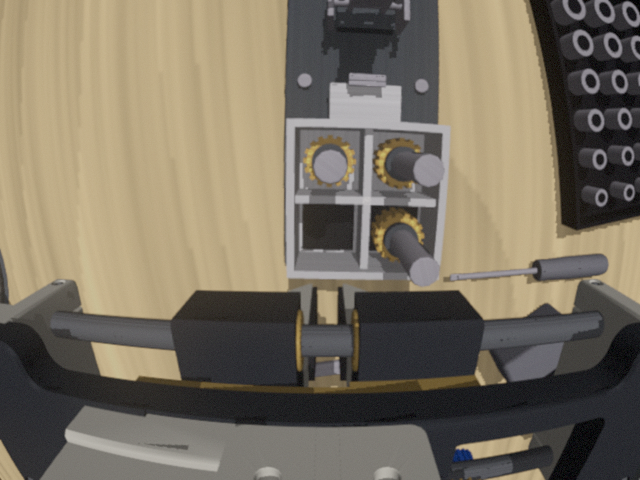

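View pics/s8.png

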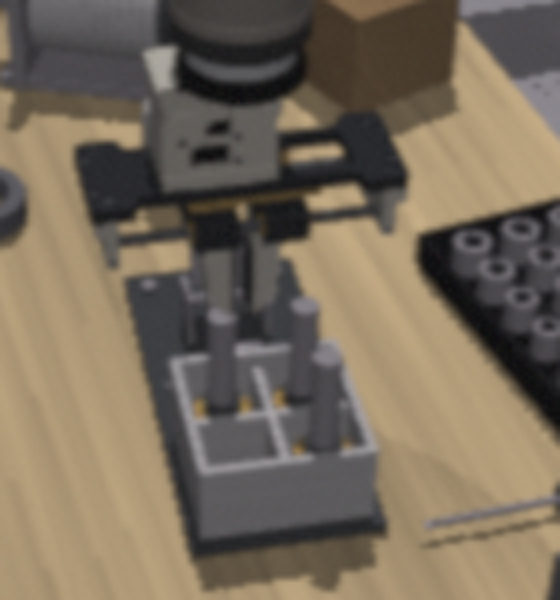

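The jaws are empty (opening 9 mm): I lifted before they had finished closing. I'll check whether B still stands.

```bash
python3 -c "
from h import *
import cv2
c=cams.read_camera('top')
cv2.imwrite('pics/t9.png',cv2.resize(c['color'][150:330,300:500,::-1],None,fx=3.5,fy=3.5,interpolation=cv2.INTER_CUBIC))
"
```

```text
(no output)
```

View pics/t9.png

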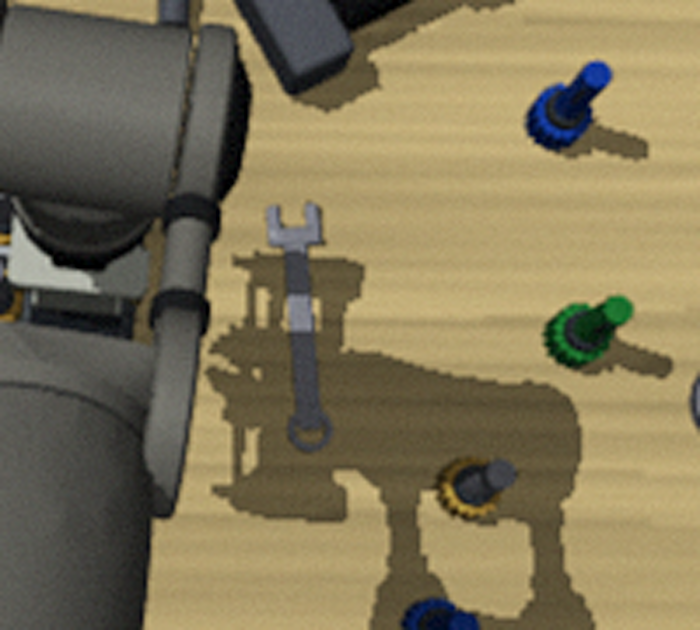

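B still stands in its old place: its top is at crop (498,474), which is px (442.3,285.4), unchanged. I'll go back and grasp it again, leaving enough time to close.

```bash
python3 -m inch '-7 -16 0 0 0.6;-15 -35 0 0 0.6;-15 -35 0 0 0.6;-15 -35 0 0 0.6;-15 -35 0 0 0.6;-15 -35 0 0 0.6;-15 -35 0 0 0.6;-12 -28 0 0 0.6'
python3 -m inch '-7 -16 0 0 0.6;0 0 0 0 0.6;0 0 0 0 0.6'
python3 -c "
from h import *
c=cams.read_camera('wrist');o=readout.observe()
print(o['tool_pos'],o['opening'])
import cv2
cv2.imwrite('pics/w9.png',c['color'][:,:,::-1])
"
```

```text
time: 12.32
tool_pos: [0.4383, -0.2538, 0.3645]
tool_rot: [0.235, 1.57, -1.429]
contact_force: [-0.2, -0.6, -0.1]
opening: 0.0542
time: 12.57
tool_pos: [0.4324, -0.2681, 0.3643]
tool_rot: [2.977, 1.571, 1.312]
contact_force: [0.4, 0.2, 0.1]
opening: 0.0547
[ 0.43284042 -0.2671298   0.36428149] 0.05519359526390512
```

View pics/w9.png

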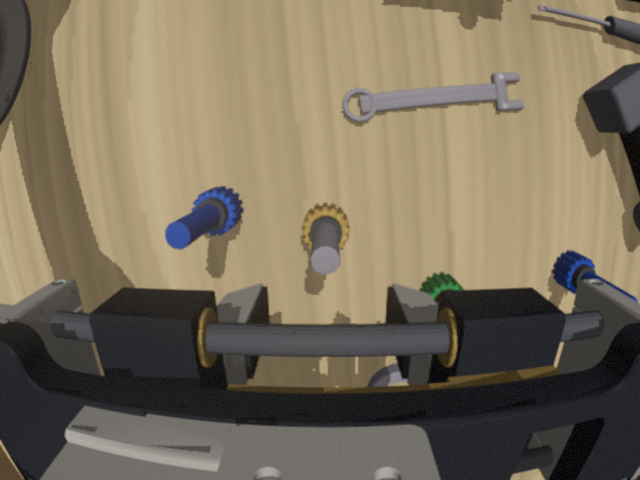

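B's top is at (325,259), centred between the jaws. I'll descend and close.

```bash
python3 -m inch '0 0 -20 0 0.6;0 0 -35 0 0.6;0 0 -30 0 0.6;0 0 -18 0 0.6;0 0 -7 0 0.6;0 0 0 0 0.6;0 0 0 0 0.3;0 0 0 0 0.1' 40
python3 -m inch '0 0 0 0 0.1;0 0 0 0 0.1;0 0 0 0 0.1;0 0 0 0 0.1;0 0 0 0 0.1' 40
```

```text
time: 13.28
tool_pos: [0.434, -0.2668, 0.2557]
tool_rot: [1.0, 1.568, -0.66]
contact_force: [-0.6, -0.3, -0.2]
opening: 0.0461
time: 13.7
tool_pos: [0.4334, -0.2668, 0.2546]
tool_rot: [0.9, 1.57, -0.761]
contact_force: [-0.4, 0.3, 2.1]
opening: 0.0193
```

```bash
python3 -m inch '0 0 0 0 0.1;0 0 10 0 0.1;0 0 28 0 0.1;0 0 37 0 0.1;0 0 35 0 0.1;0 0 0 0 0.1' 40
```

```text
time: 14.2
tool_pos: [0.4345, -0.2675, 0.3711]
tool_rot: [0.975, 1.559, -0.686]
contact_force: [1.5, -0.6, -2.3]
opening: 0.0191
```

```bash
python3 -m inch '5 12 0 0 0.1;12 27 0 0 0.1;15 35 0 0 0.1;15 35 0 0 0.1;15 35 0 0 0.1;15 35 0 0 0.1;15 35 0 0 0.1;13 30 0 0 0.1'
python3 -m inch '8 18 0 0 0.1;3.5 9 0 0 0.1;0 0 0 0 0.1;0 0 0 0 0.1'
python3 -c "
from h import *
c=cams.read_camera('wrist');o=readout.observe()
print(o['tool_pos'],o['contact_force'],o['opening'])
import cv2
cv2.imwrite('pics/w10.png',c['color'][:,:,::-1])
"
```

```text
time: 14.87
tool_pos: [0.5384, -0.0196, 0.3626]
tool_rot: [-1.872, 1.567, 2.751]
contact_force: [1.2, -0.5, -4.8]
opening: 0.0192
time: 15.2
tool_pos: [0.5495, 0.0044, 0.3631]
tool_rot: [-1.392, 1.568, -3.052]
contact_force: [0.8, -0.6, -3.5]
opening: 0.0192
[0.54943365 0.00367292 0.36339764] [-0.1296685  -0.27135166 -4.32632804] 0.019462094673446836
```

View pics/w10.png

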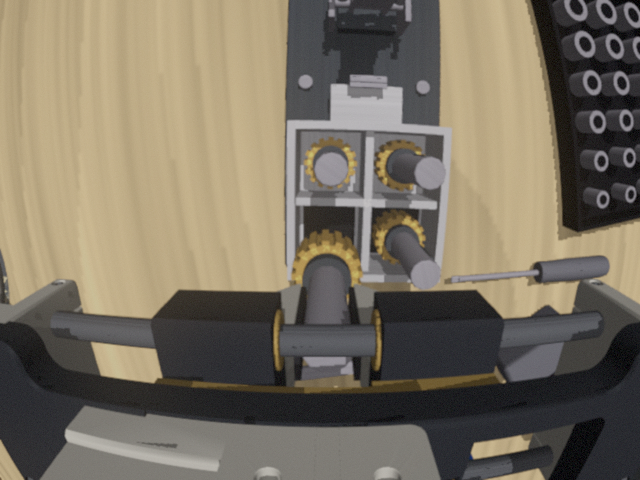

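```bash
python3 -m inch '1 0 -10 0 0.1;0 0 -15 0 0.1;0 0 -10 0 0.1;0 0 -8 0 0.1;0 0 -8 0 0.1;0 0 -8 0 0.1;0 0 -5 0 0.1;0 0 0 0 0.1' 40
python3 -c "
from h import *
c=cams.read_camera('wrist');o=readout.observe()
print(o['tool_pos'],o['contact_force'],o['opening'])
import cv2
cv2.imwrite('pics/w11.png',c['color'][:,:,::-1])
cv2.imwrite('pics/s11.png',cv2.resize(cams.read_camera('side')['color'][130:280,260:400,::-1],None,fx=4,fy=4,interpolation=cv2.INTER_CUBIC))
"
```

```text
time: 15.92
tool_pos: [0.5507, 0.0042, 0.299]
tool_rot: [-1.594, 1.569, 3.028]
contact_force: [-0.7, -0.4, -4.2]
opening: 0.0193
[0.55086703 0.00424929 0.29975409] [ 0.84496601 -0.42483167 -3.93060469] 0.019385934911734487
```

View pics/w11.png

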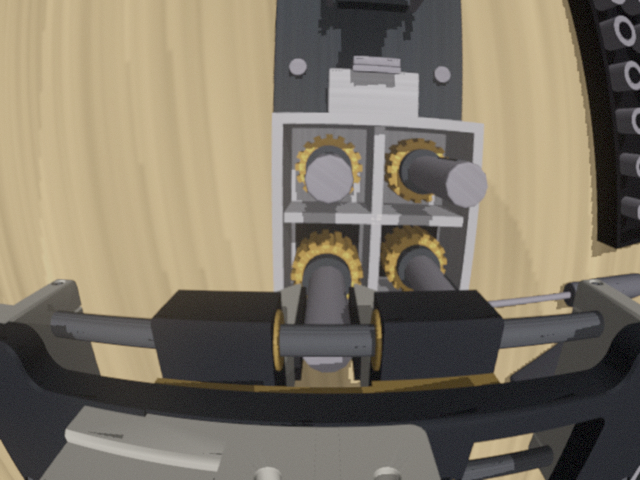

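View pics/s11.png

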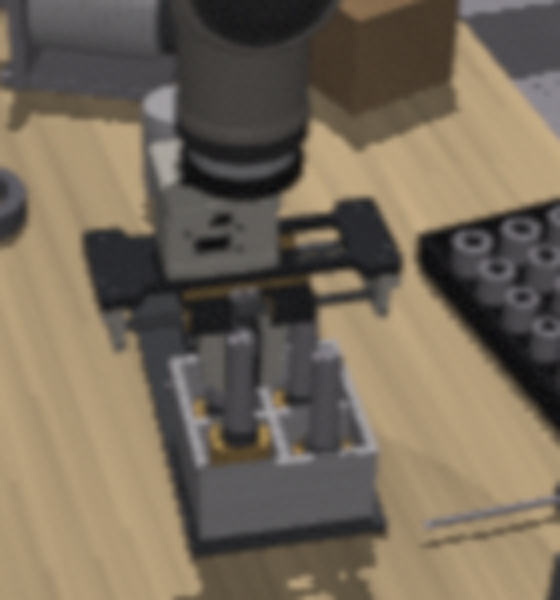

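The gear is inside cell0, at about (327,265) in the wrist view, with margin all round. Lowering the rest.

```bash
python3 -m inch '0 0 -6 0 0.1;0 0 -6 0 0.1;0 0 -4 0 0.1;0 0 -3 0 0.1;0 0 0 0 0.1' 40
python3 -m inch '0 0 -2 0 0.1;0 0 0 0 0.1'
python3 -m inch '0 0 -1.5 0 0.1;0 0 0 0 0.1'
python3 -m inch '0 0 -1 0 0.1;0 0 0 0 0.1'
```

```text
time: 16.43
tool_pos: [0.5507, 0.0043, 0.2804]
tool_rot: [-1.598, 1.569, 3.025]
contact_force: [-0.7, 0.6, -3.1]
opening: 0.0193
time: 16.6
tool_pos: [0.5509, 0.0042, 0.279]
tool_rot: [-1.512, 1.571, 3.11]
contact_force: [0.5, 0.1, -3.9]
opening: 0.0195
time: 16.77
tool_pos: [0.5509, 0.0042, 0.2777]
tool_rot: [1.221, 1.571, -0.44]
contact_force: [-0.7, 0.7, -3.9]
opening: 0.0194
time: 16.93
tool_pos: [0.5509, 0.0043, 0.2767]
tool_rot: [1.593, 1.571, -0.067]
contact_force: [-0.3, -0.2, -4.3]
opening: 0.0195
```

```bash
python3 -m inch '0 0 -1.5 0 0.1;0 0 0 0 0.1'
python3 -m inch '0 0 -1.5 0 0.1;0 0 0 0 0.1'
```

```text
time: 17.1
tool_pos: [0.5509, 0.0043, 0.275]
tool_rot: [-1.338, 1.571, -2.999]
contact_force: [0.0, -0.9, -4.2]
opening: 0.0189
time: 17.27
tool_pos: [0.551, 0.0043, 0.2745]
tool_rot: [1.46, 1.57, -0.2]
contact_force: [-2.9, 0.2, 3.1]
opening: 0.0192
```

```bash
python3 -m inch '0 0 0 0 0.3;0 0 0 0 0.4;0 0 0 0 0.4;0 0 10 0 0.4;0 0 30 0 0.4;0 0 40 0 0.4;0 0 40 0 0.4;0 0 0 0 0.4'
python3 -c "
from h import *
c=cams.read_camera('wrist');o=readout.observe()
print(o['tool_pos'],o['contact_force'],o['opening'])
import cv2
cv2.imwrite('pics/w12.png',c['color'][:,:,::-1])
cv2.imwrite('pics/s12.png',cv2.resize(cams.read_camera('side')['color'][130:280,260:400,::-1],None,fx=4,fy=4,interpolation=cv2.INTER_CUBIC))
"
```

```text
time: 17.93
tool_pos: [0.5521, 0.0042, 0.4027]
tool_rot: [1.535, 1.556, -0.125]
contact_force: [0.8, -0.4, 0.6]
opening: 0.0367
[0.55157673 0.00423286 0.39913815] [-0.03367414  0.2771516  -0.46259046] 0.03656024653063353
```

View pics/w12.png

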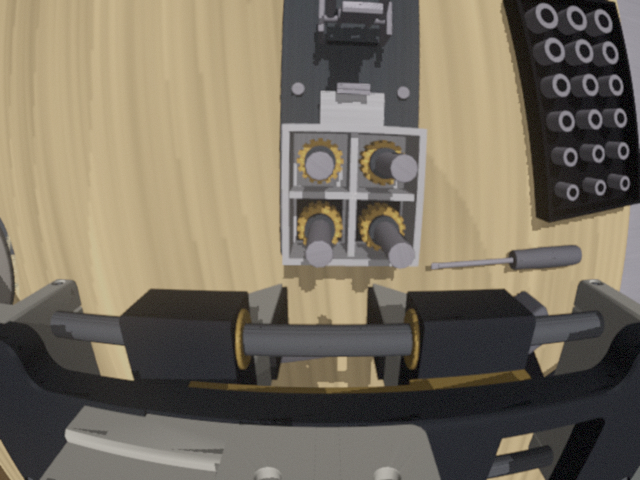

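View pics/s12.png

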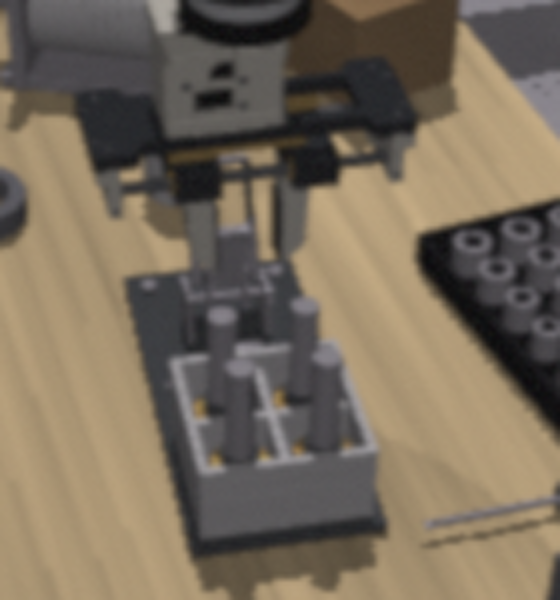

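All four shafts stand in their cells, in both the wrist and side views. Next I'll go above a point behind the claw bar, at tray y of about 245, with the fingers shut.

```bash
python3 -m inch '4 18 0 0 0;8 38 0 0 0;8 38 0 0 0;8 38 0 0 0;8 38 0 0 0;8 38 0 0 0;8 38 0 0 0;4 23 0 0 0' 20
python3 -m inch '0 0 0 0 0;0 0 -20 0 0;0 0 -10 0 0;0 0 0 0 0'
python3 -c "
from h import *
c=cams.read_camera('wrist');o=readout.observe()
print(o['tool_pos'],o['contact_force'],o['opening'])
import cv2
cv2.imwrite('pics/w13.png',c['color'][:,:,::-1])
cv2.imwrite('pics/s13.png',cv2.resize(cams.read_camera('side')['color'][90:240,260:400,::-1],None,fx=4,fy=4,interpolation=cv2.INTER_CUBIC))
cv2.imwrite('pics/t13.png',cv2.resize(cams.read_camera('top')['color'][150:290,180:360,::-1],None,fx=4,fy=4,interpolation=cv2.INTER_CUBIC))
"
```

```text
time: 18.7
tool_pos: [0.6067, 0.2769, 0.3918]
tool_rot: [-1.553, 1.568, 3.072]
contact_force: [0.0, -0.4, -0.3]
opening: 0.0009
time: 19.03
tool_pos: [0.6063, 0.2725, 0.3596]
tool_rot: [-1.134, 1.563, -2.795]
contact_force: [-0.7, -0.1, -1.5]
opening: 0.001
[0.60664823 0.27237019 0.36146356] [-0.2936826   0.08461898 -0.14411059] 0.0008593290785423613
```

View pics/w13.png

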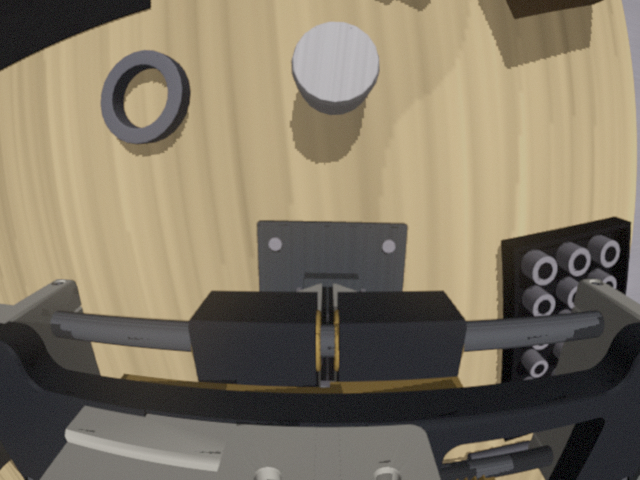

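View pics/s13.png

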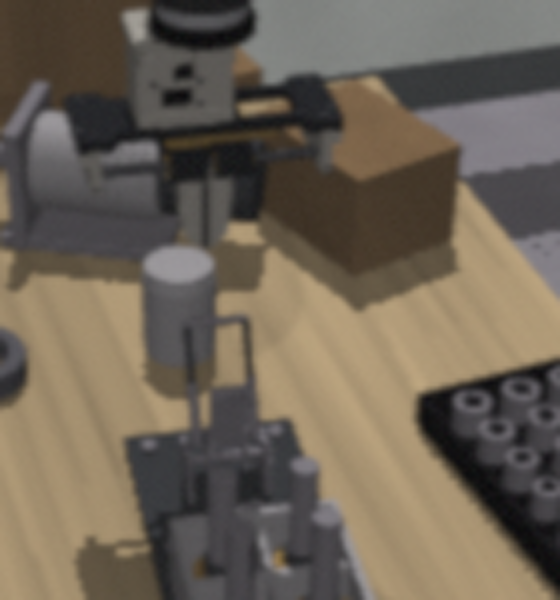

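View pics/t13.png

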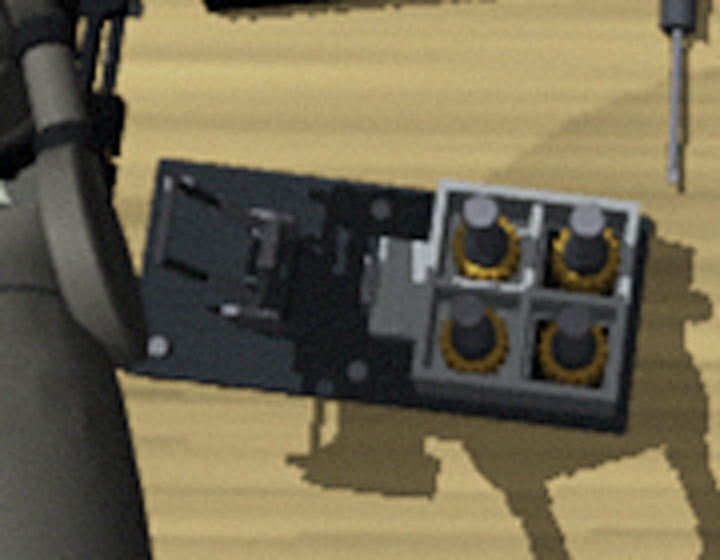

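The bar shows in the top view from crop (170,178) to (158,262), and in the side view from crop (187,327) to (247,320). I'll triangulate it, along with the lever tip.

```bash
python3 -c "
from h import *
T=cams.read_camera('top');S=cams.read_camera('side')
g=lambda x,y,ox,oy:((x+.5)/4-.5+ox,(y+.5)/4-.5+oy)
q=np.load('tray.npy');c,s=np.cos(q[2]),np.sin(q[2]);R=np.array([[c,-s],[s,c]])
for a,b in [((164,220),(217,323.5)),((170,178),(247,320)),((158,262),(187,327))]:
  w=two(T,g(*a,180,150),S,g(*b,260,90));print('bar',w,'tray',R.T@(w[:2]-q[:2]), proj(S,w),g(*b,260,90),proj(T,w),g(*a,180,150))
o=readout.observe();print(o['tool_pos'],R.T@(o['tool_pos'][:2]-q[:2]))
"
```

```text
bar [0.60405646 0.23567208 0.1357156 ] tray [0.00060127 0.20771792] [313.85077487 170.50671752] (313.875, 170.5) [220.62986701 204.59204046] (220.625, 204.625)
bar [0.62783401 0.23351043 0.13590067] tray [0.02447376 0.20810284] [321.6109653  169.55670548] (321.375, 169.625) [222.07638589 194.44677318] (222.125, 194.125)
bar [0.58042357 0.23782075 0.13555567] tray [-0.02312602  0.20733551] [306.09411657 171.44947238] (306.375, 171.375) [219.17998583 214.74365685] (219.125, 215.125)
[0.6071755  0.27272383 0.36475354] [-0.00024651  0.24489105]
```

```bash
python3 -m inch '0 0 -20 0 0;0 0 -20 0 0;0 0 -12 0 0;0 0 -6 0 0;0 0 0 0 0;0 0 0 0 0'
python3 -c "
from h import *
o=readout.observe()
print(o['tool_pos'],o['contact_force'])
import cv2
cv2.imwrite('pics/s14.png',cv2.resize(cams.read_camera('side')['color'][90:240,260:400,::-1],None,fx=4,fy=4,interpolation=cv2.INTER_CUBIC))
"
```

```text
time: 19.78
tool_pos: [0.6072, 0.2732, 0.3066]
tool_rot: [1.952, 1.57, 0.291]
contact_force: [0.0, -0.3, 0.2]
opening: 0.0005
[0.60719682 0.27317482 0.30663048] [ 0.01435205 -0.33051426  0.23658782]
```

View pics/s14.png

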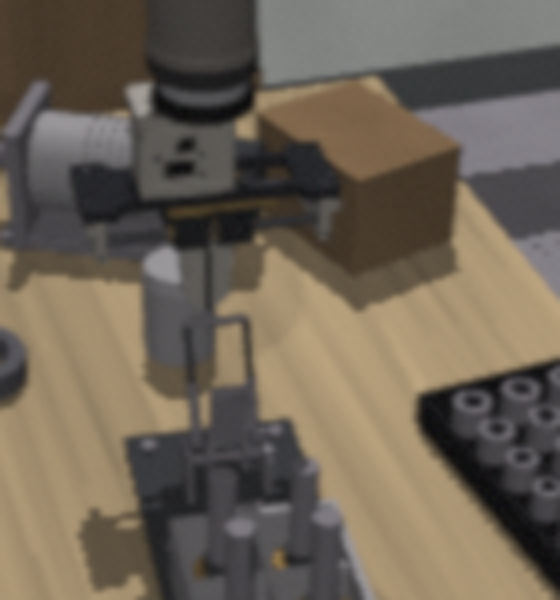

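The fingers are behind the bar and centred on it, with tips at about (208,315). I'll push along tray −y.

```bash
python3 -m inch '-1 -10 0 0 0;-1 -10 0 0 0;-1 -8 0 0 0;-1 -8 0 0 0;-1 -8 0 0 0;0 0 0 0 0'
python3 -c "
from h import *
o=readout.observe()
print(o['tool_pos'],o['contact_force'])
import cv2
cv2.imwrite('pics/s15.png',cv2.resize(cams.read_camera('side')['color'][90:240,260:400,::-1],None,fx=4,fy=4,interpolation=cv2.INTER_CUBIC))
"
```

```text
time: 20.33
tool_pos: [0.602, 0.2273, 0.306]
tool_rot: [0.109, 1.57, -1.553]
contact_force: [0.1, -0.2, 0.0]
opening: 0.0007
[0.60195491 0.22730088 0.30598357] [ 0.08071737 -0.19084737  0.02261196]
```

View pics/s15.png

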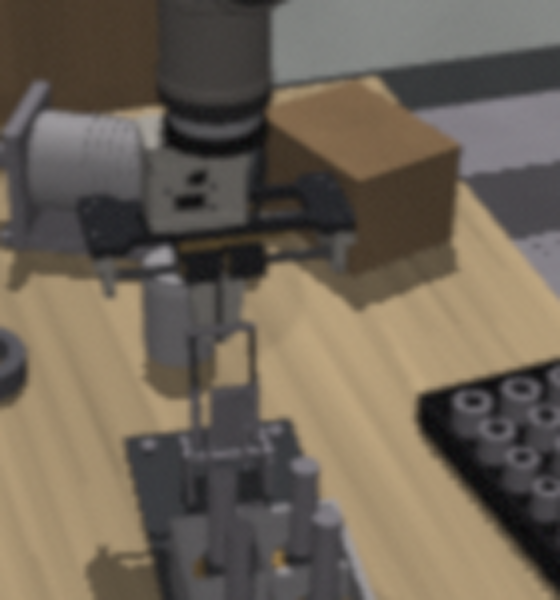

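The bar is moving with the fingers, now at about (222,330). I'll keep pushing.

```bash
python3 -m inch '-1 -7 0 0 0;-1 -7 0 0 0;-1 -7 0 0 0;-1 -7 0 0 0;0 -4 0 0 0;0 0 0 0 0'
python3 -c "
from h import *
o=readout.observe()
print(o['tool_pos'],o['contact_force'])
import cv2
cv2.imwrite('pics/s16.png',cv2.resize(cams.read_camera('side')['color'][90:240,260:400,::-1],None,fx=4,fy=4,interpolation=cv2.INTER_CUBIC))
"
```

```text
time: 20.88
tool_pos: [0.598, 0.1962, 0.3058]
tool_rot: [-0.031, 1.571, -1.693]
contact_force: [0.1, 0.0, 0.2]
opening: 0.0001
[0.59799021 0.19620012 0.30575651] [0.07406309 0.04579769 0.18534007]
```

View pics/s16.png

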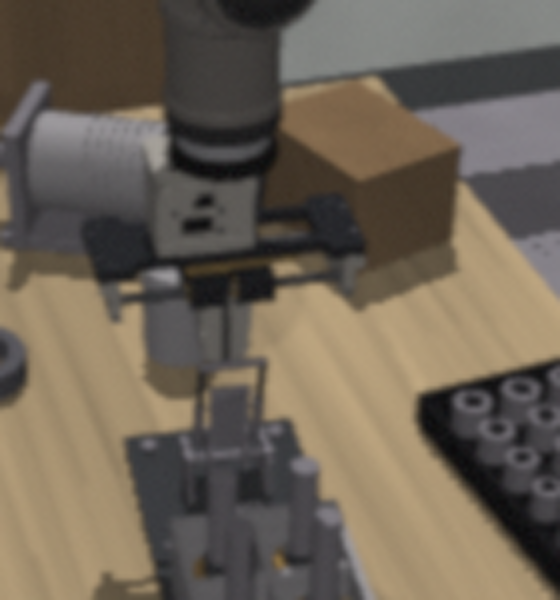

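```bash
python3 -m inch '-1 -7 0 0 0;-1 -7 0 0 0;0 -4 0 0 0;0 0 0 0 0;0 0 0 0 0'
python3 -c "
from h import *
o=readout.observe()
print(o['tool_pos'],o['contact_force'])
import cv2
cv2.imwrite('pics/s17.png',cv2.resize(cams.read_camera('side')['color'][90:240,260:400,::-1],None,fx=4,fy=4,interpolation=cv2.INTER_CUBIC))
"
```

```text
time: 21.35
tool_pos: [0.596, 0.1789, 0.3058]
tool_rot: [2.276, 1.571, 0.614]
contact_force: [-0.8, 0.3, -0.4]
opening: 0.0001
[0.59597659 0.17892194 0.30580474] [-0.78458109  0.25204954 -0.4054423 ]
```

View pics/s17.png

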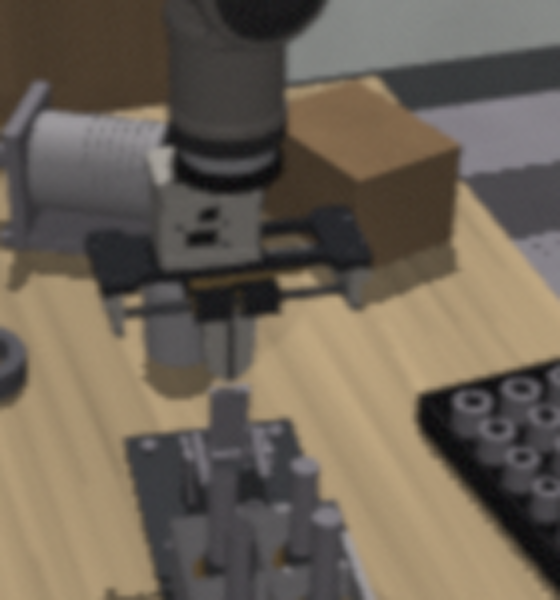

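The claw has fallen forward. I'll back off toward the tray and check that the bar lies behind the keeper.

```bash
python3 -m inch '-1 -12 0 0 0;-1 -13 0 0 0;0 0 0 0 0;0 0 0 0 0'
python3 -c "
from h import *
c=cams.read_camera('wrist');o=readout.observe()
print(o['tool_pos'],o['contact_force'])
import cv2
cv2.imwrite('pics/w18.png',c['color'][:,:,::-1])
cv2.imwrite('pics/s18.png',cv2.resize(cams.read_camera('side')['color'][150:250,280:370,::-1],None,fx=6,fy=6,interpolation=cv2.INTER_CUBIC))
cv2.imwrite('pics/t18.png',cv2.resize(cams.read_camera('top')['color'][150:290,180:360,::-1],None,fx=4,fy=4,interpolation=cv2.INTER_CUBIC))
"
```

```text
time: 21.73
tool_pos: [0.594, 0.1531, 0.3058]
tool_rot: [1.777, 1.571, 0.114]
contact_force: [0.3, -0.3, 0.8]
opening: 0.0002
[0.59398829 0.15363188 0.30582645] [ 1.13224472 -0.46041833  0.03321906]
```

View pics/s18.png

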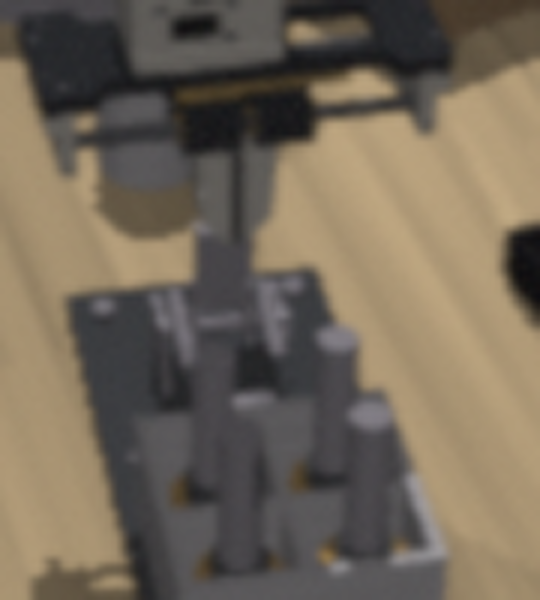

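View pics/w18.png

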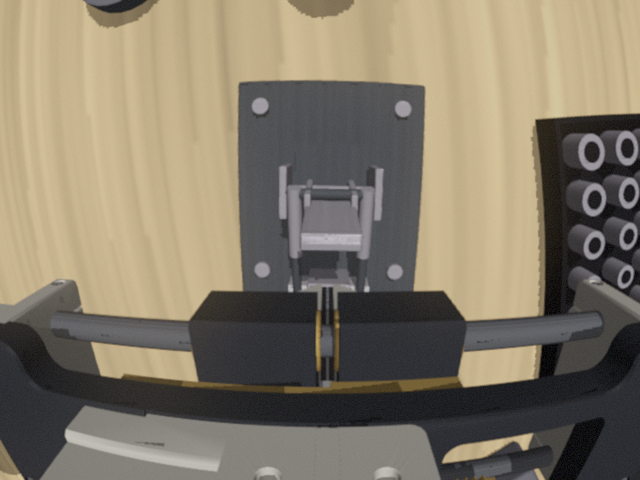

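View pics/t18.png

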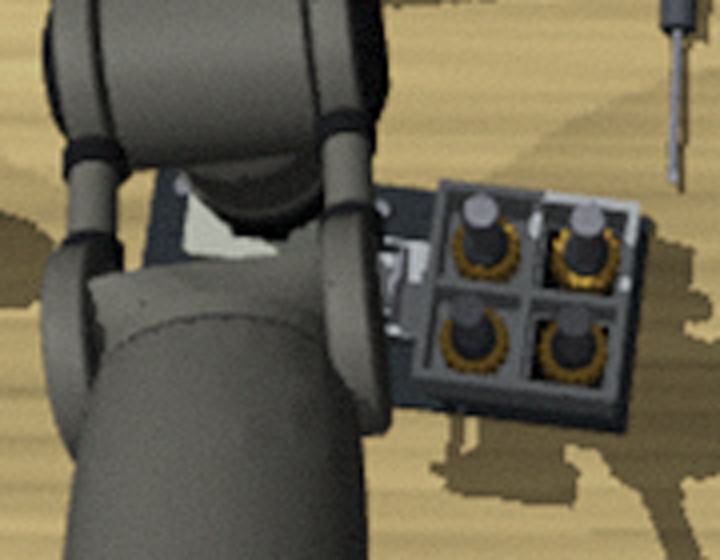

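The wrist view shows the lever's tip edge at about (331,240) and a bright cross piece at (330,288) between the claw's side bars. I'll put both in tray coordinates.

```bash
python3 -c "
from h import *
import cv2
c=cams.read_camera('wrist');o=readout.observe()
q=np.load('tray.npy');cc,s=np.cos(q[2]),np.sin(q[2]);R=np.array([[cc,-s],[s,cc]])
for p,z in [((331,236),.115),((331,246),.115),((330,288),.036),((330,288),.045)]:
  w=wplane(c,o,*p,z);print(p,z,R.T@(w[:2]-q[:2]))
print('tcp',R.T@(o['tool_pos'][:2]-q[:2]),o['tool_pos'][2])
cv2.imwrite('pics/w19.png',cv2.resize(c['color'][150:310,230:430,::-1],None,fx=4,fy=4,interpolation=cv2.INTER_CUBIC)[:600])
"
```

```text
(331, 236) 0.115 [0.00090317 0.15522645]
(331, 246) 0.115 [0.00100039 0.15029006]
(330, 288) 0.036 [0.00218186 0.09704174]
(330, 288) 0.045 [0.00204038 0.10064136]
tcp [-0.00079976  0.12585086] 0.3057689576032251
```

View pics/w19.png

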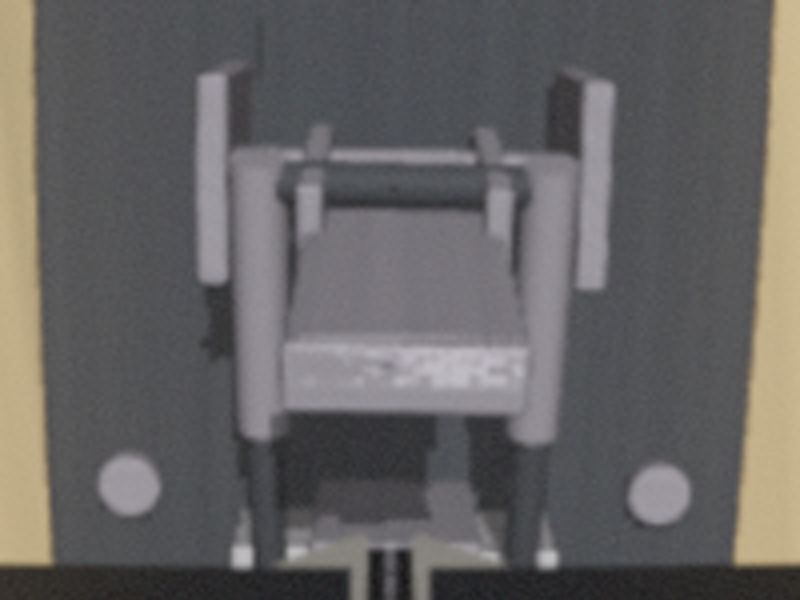

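The bar is down past the keeper plate, and the lever leans slightly toward the tray, at about 1.69 rad (its tip's outer edge is at tray y of about 149). I'll lower on the tray side and push the lever out along its arc.

```bash
python3 -m inch '1 0 -14 0 0;0 0 -13 0 0;1 9 0 0 0;1 9 0 0 0;1 9 0 0 0;1 6 1 0 0;0 0 0 0 0'
python3 -c "
from h import *
c=cams.read_camera('wrist');o=readout.observe()
print(o['tool_pos'],o['contact_force'])
import cv2
q=np.load('tray.npy');cc,s=np.cos(q[2]),np.sin(q[2]);R=np.array([[cc,-s],[s,cc]])
print(R.T@(o['tool_pos'][:2]-q[:2]),o['tool_pos'][2]-.178)
cv2.imwrite('pics/w20.png',c['color'][:,:,::-1])
"
```

```text
time: 22.52
tool_pos: [0.5991, 0.1892, 0.2806]
tool_rot: [2.036, 1.569, 0.377]
contact_force: [-0.5, -0.5, -0.4]
opening: 0.0006
[0.59913377 0.18853862 0.28052041] [ 0.14721768 -0.11306192 -0.25654015]
[0.00073019 0.16032827] 0.10252040962822345
```

View pics/w20.png

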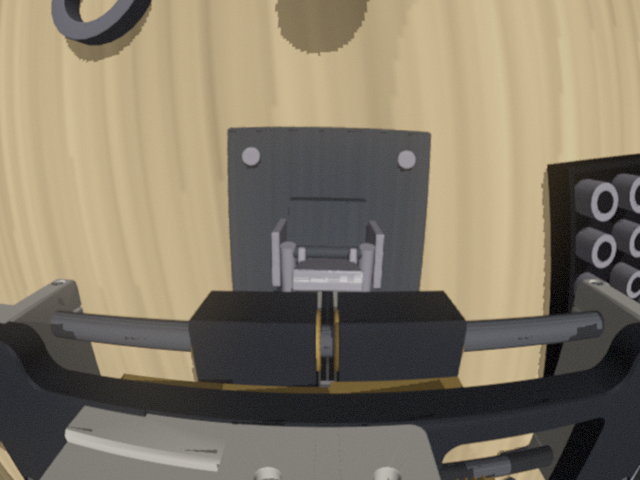

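The lever's tip is still just ahead of the fingers, at (328,277). I'll carry on along the arc.

```bash
python3 -m inch '1 9 -2 0 0;1 9 -3 0 0;1 8 -4 0 0;1 6 -4 0 0;0 0 0 0 0'
python3 -c "
from h import *
c=cams.read_camera('wrist');o=readout.observe()
print(o['tool_pos'],o['contact_force'])
import cv2
q=np.load('tray.npy');cc,s=np.cos(q[2]),np.sin(q[2]);R=np.array([[cc,-s],[s,cc]])
print(R.T@(o['tool_pos'][:2]-q[:2]),o['tool_pos'][2]-.178)
cv2.imwrite('pics/w21.png',c['color'][:,:,::-1])
cv2.imwrite('pics/s21.png',cv2.resize(cams.read_camera('side')['color'][130:230,280:370,::-1],None,fx=6,fy=6,interpolation=cv2.INTER_CUBIC))
"
```

```text
time: 22.98
tool_pos: [0.6028, 0.2208, 0.2658]
tool_rot: [-2.024, 1.57, 2.6]
contact_force: [-0.1, 0.3, 0.1]
opening: 0.0004
[0.60272971 0.2201399  0.26586435] [-0.13358182  0.04347461  0.45554115]
[0.00093753 0.19213281] 0.08786434530681037
```

View pics/w21.png

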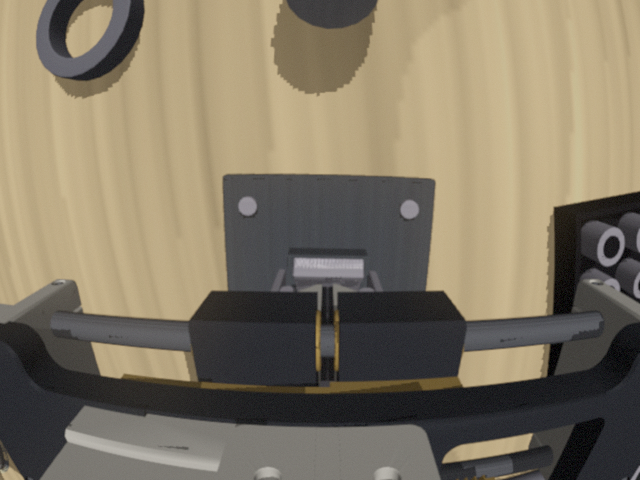

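View pics/s21.png

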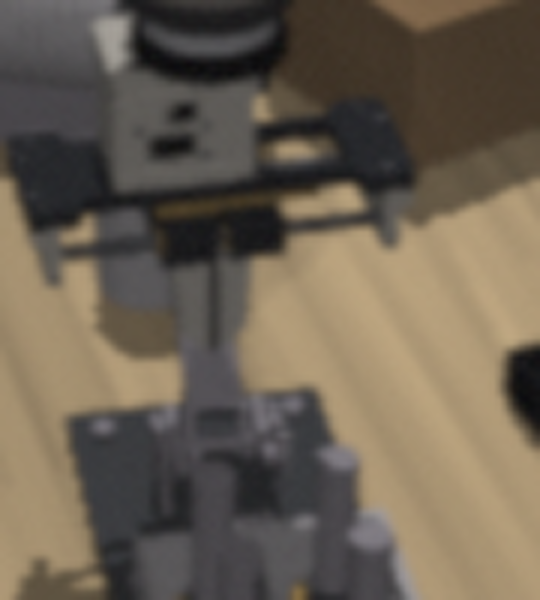

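The lever follows the fingers down and is now at about 45–50°, with its tip at (330,268). Continuing.

```bash
python3 -m inch '1 7 -5 0 0;0 6 -6 0 0;0 4 -7 0 0;0 3 -6 0 0;0 0 0 0 0'
python3 -m inch '0 2 -5 0 0;0 1 -5 0 0;0 0 0 0 0'
python3 -c "
from h import *
c=cams.read_camera('wrist');o=readout.observe()
print(o['tool_pos'],o['contact_force'])
import cv2
q=np.load('tray.npy');cc,s=np.cos(q[2]),np.sin(q[2]);R=np.array([[cc,-s],[s,cc]])
print(R.T@(o['tool_pos'][:2]-q[:2]),o['tool_pos'][2]-.178)
cv2.imwrite('pics/w22.png',c['color'][:,:,::-1])
"
```

```text
time: 23.5
tool_pos: [0.6035, 0.24, 0.2409]
tool_rot: [-1.475, 1.569, -3.136]
contact_force: [-0.7, 0.4, 0.2]
opening: 0.0007
time: 23.75
tool_pos: [0.6035, 0.2424, 0.2314]
tool_rot: [-1.361, 1.569, -3.022]
contact_force: [-0.1, 0.8, -0.6]
opening: 0.0003
[0.60365158 0.24232692 0.23190443] [ 0.5677156   0.54221677 -0.0810304 ]
[-0.0005106  0.2142917] 0.05390442809222604
```

View pics/w22.png

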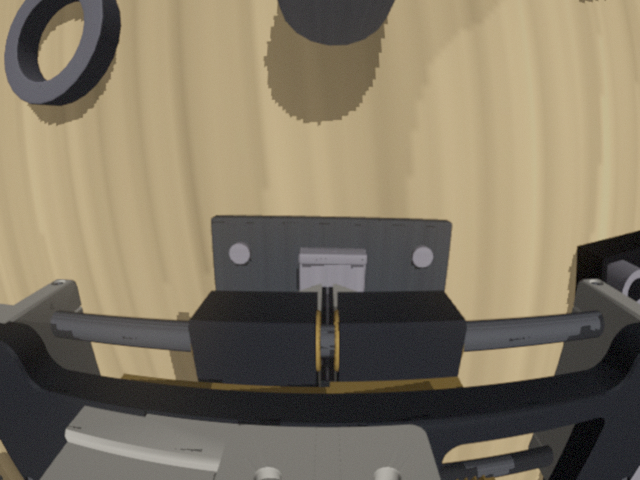

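The lever is nearly flat, with its end at (332,252). I'll press on in small steps and watch the force.

```bash
python3 -m inch '0 0 -3 0 0;0 0 0 0 0'
python3 -m inch '0 0 -3 0 0;0 0 0 0 0'
python3 -m inch '0 0 -2 0 0;0 0 0 0 0'
```

```text
time: 23.97
tool_pos: [0.6038, 0.2422, 0.2293]
tool_rot: [-1.231, 1.57, -2.892]
contact_force: [0.7, -0.9, 0.2]
opening: 0.0002
time: 24.13
tool_pos: [0.6038, 0.2421, 0.2263]
tool_rot: [-1.15, 1.57, -2.811]
contact_force: [-0.6, 0.3, -0.5]
opening: 0.0004
time: 24.3
tool_pos: [0.604, 0.2422, 0.2253]
tool_rot: [1.707, 1.57, 0.046]
contact_force: [-0.6, -0.7, 2.7]
opening: 0.0004
```

```bash
python3 -m inch '0 0 -1 0 0;0 0 0 0 0'
python3 -m inch '0 0 -1 0 0;0 0 0 0 0'
```

```text
time: 24.47
tool_pos: [0.604, 0.2422, 0.2252]
tool_rot: [1.761, 1.57, 0.101]
contact_force: [-3.0, -1.2, 9.2]
opening: 0.0005
time: 24.63
tool_pos: [0.6039, 0.2422, 0.2251]
tool_rot: [1.784, 1.569, 0.124]
contact_force: [-5.5, -1.7, 13.6]
opening: 0.0006
```

The lever is hard on its stop: the tip is at z 47.1 mm against an expected 47, and the force has risen steeply to 13.6 N. Now to back off upward and look.

```bash
python3 -m inch '0 0 5 0 0;0 0 15 0 0;0 0 30 0 0;0 0 40 0 0;0 0 40 0 0;0 0 40 0 0'
python3 -m inch '-15 -20 15 0 0;-20 -35 0 0 0;-20 -35 0 0 0;-20 -35 0 0 0;-20 -35 0 0 0;-20 -35 0 0 0;-20 -30 0 0 0;0 0 0 0 0'
python3 -c "
from h import *
c=cams.read_camera('wrist');o=readout.observe()
print(o['tool_pos'],o['contact_force'])
import cv2
cv2.imwrite('pics/w23.png',c['color'][:,:,::-1])
cv2.imwrite('pics/s23.png',cv2.resize(cams.read_camera('side')['color'][150:270,280:370,::-1],None,fx=5,fy=5,interpolation=cv2.INTER_CUBIC))
cv2.imwrite('pics/t23.png',cv2.resize(cams.read_camera('top')['color'][180:270,205:350,::-1],None,fx=5,fy=5,interpolation=cv2.INTER_CUBIC))
"
```

```text
time: 25.13
tool_pos: [0.6037, 0.2421, 0.3942]
tool_rot: [-1.178, 1.57, -2.839]
contact_force: [1.2, 0.9, 0.7]
opening: 0.0005
time: 25.8
tool_pos: [0.4662, 0.0136, 0.4079]
tool_rot: [-0.633, 1.568, -2.298]
contact_force: [1.5, 0.5, 0.9]
opening: 0.0004
[0.46765884 0.01520054 0.40808881] [-0.65801816  0.30974749  1.44335862]
```

View pics/w23.png

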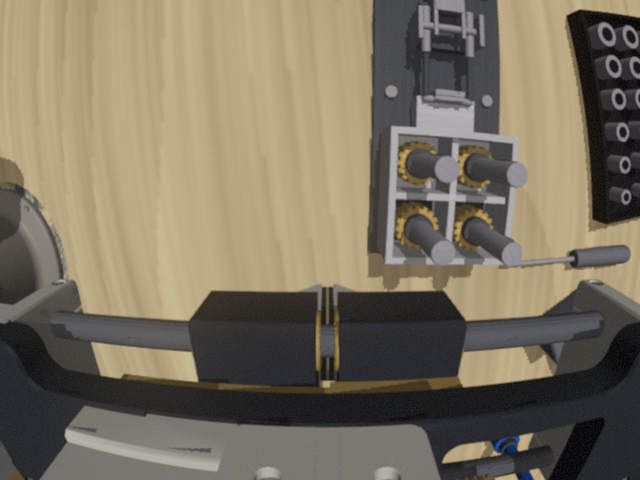

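View pics/s23.png

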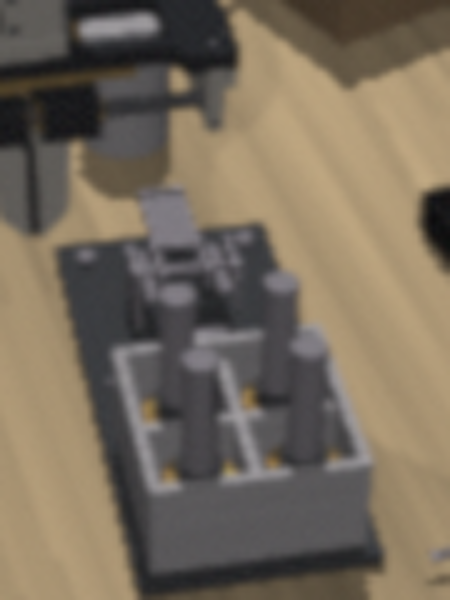

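View pics/t23.png

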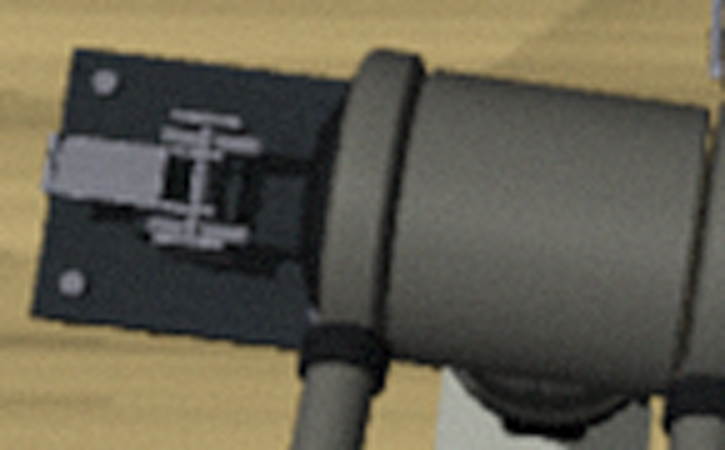

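The lever appears flat. I'll move the arm clear of the top view and check the lever end, the bar and the shaft tops numerically.

```bash
python3 -m inch '-10 -35 0 0 0;-10 -40 0 0 0;-5 -40 0 0 0;-5 -40 0 0 0;0 -40 0 0 0;0 -40 0 0 0;0 -40 0 0 0;0 0 0 0 0'
python3 -c "
from h import *
import cv2
T=cams.read_camera('top');S=cams.read_camera('side')
cv2.imwrite('pics/s24.png',cv2.resize(S['color'][150:270,280:370,::-1],None,fx=5,fy=5,interpolation=cv2.INTER_CUBIC))
cv2.imwrite('pics/t24.png',cv2.resize(T['color'][180:270,205:350,::-1],None,fx=5,fy=5,interpolation=cv2.INTER_CUBIC))
cv2.imwrite('pics/t24f.png',T['color'][:,:,::-1])
q=np.load('tray.npy');cc,s=np.cos(q[2]),np.sin(q[2]);R=np.array([[cc,-s],[s,cc]])
pT=lambda l,z:((proj(T,[*(R@l+q[:2]),z])-[205,180]+.5)*5-.5).round(1)
pS=lambda l,z:((proj(S,[*(R@l+q[:2]),z])-[280,150]+.5)*5-.5).round(1)
for a in (0,.12,.25):
  e=np.array([.165,.04])+.075*np.array([np.cos(a),np.sin(a)])+.007*np.array([-np.sin(a),np.cos(a)])
  print('lever',a,pT((0,e[0]),e[1]),pS((0,e[0]),e[1]))
print('seat',pT((0,.092),.0395),pS((0,.092),.0395),pT((-.026,.092),.036),pT((.026,.092),.036),'10mm nearer',pT((-.026,.082),.036))
for l in [(-.029,-.029),(.029,-.029)]: print('top if on pad',pT(l,.135),pS(l,.135),'packed',pT((l[0],.029),.131),pS((l[0],.029),.131))
"
```

```text
time: 26.62
tool_pos: [0.4399, -0.2629, 0.4071]
tool_rot: [0.358, 1.568, -1.306]
contact_force: [-1.1, 1.3, -0.4]
opening: 0.0005
lever 0 [ 48.7 164. ] [161.5 194.6]
lever 0.12 [ 47.8 160. ] [161.8 184.3]
lever 0.25 [ 49.4 156. ] [162.4 174.5]
seat [350.8 203.3] [207.2 348.9] [344.2 256.4] [358.6 153.8] 10mm nearer [364.4 258.9]
top if on pad [590.3 250.7] [200.  360.1] packed [462.9 237.2] [179.  298.1]
top if on pad [605.6 126.6] [308.5 346.6] packed [479.3 113.8] [283.5 285.5]
```

View pics/t24.png

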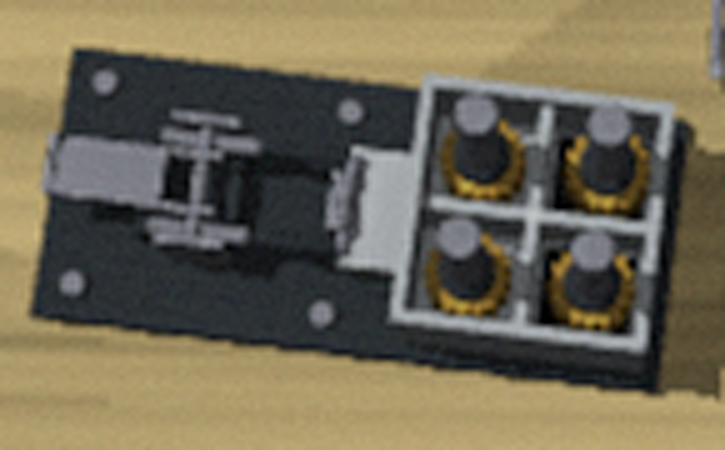

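View pics/s24.png

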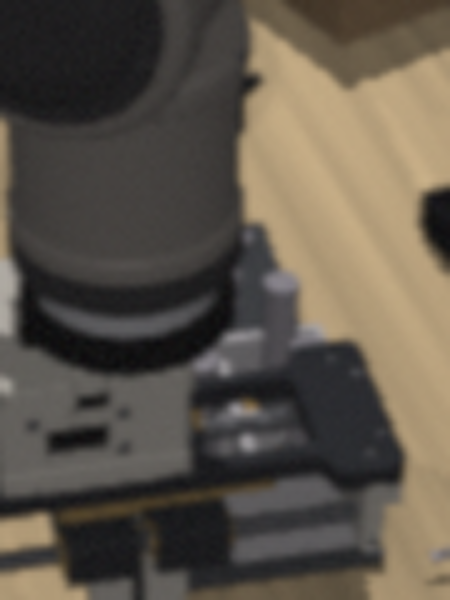

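View pics/t24f.png

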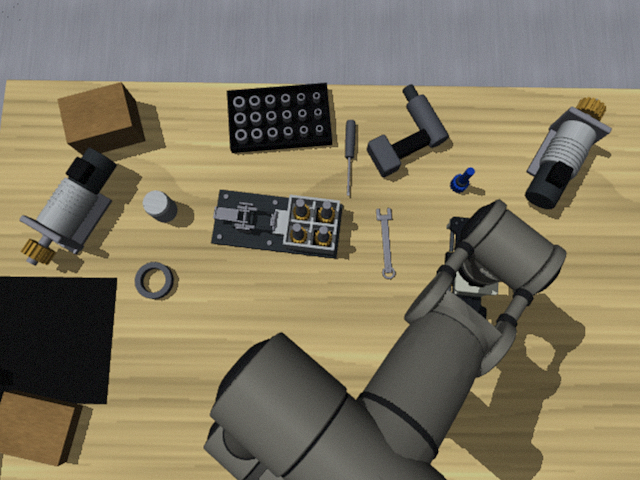

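The top view fits lever 0: its end is at crop (49,163) against a predicted (48.7,164). The shaft tops sit at (594,251) and (610,124), also as predicted, and the bystanders have not moved. I'll take a close wrist look at the keeper to confirm the hook.

```bash
python3 -m inch '8 17 0 0 0;16 35 0 0 0;17 36 0 0 0;17 36 0 0 0;17 36 0 0 0;17 36 0 0 0;17 36 0 0 0;17 36 0 0 0'
python3 -m inch '11 24 0 0 0;5 10 -20 0 0;0 0 -15 0 0;0 0 0 0 0;0 0 0 0 0'
python3 -c "
from h import *
c=cams.read_camera('wrist');o=readout.observe()
print(o['tool_pos'],o['contact_force'])
import cv2
cv2.imwrite('pics/w25.png',cv2.resize(c['color'][0:240,220:440,::-1],None,fx=2.5,fy=2.5,interpolation=cv2.INTER_CUBIC))
S=cams.read_camera('side')
cv2.imwrite('pics/s25.png',cv2.resize(S['color'][150:270,280:370,::-1],None,fx=5,fy=5,interpolation=cv2.INTER_CUBIC))
q=np.load('tray.npy');cc,s=np.cos(q[2]),np.sin(q[2]);R=np.array([[cc,-s],[s,cc]])
def wproj(p):
  RR=Ro.from_euler('xyz',o['tool_rot']).as_matrix();M=c['T_tool_cam']
  d=M[:3,:3].T@(RR.T@(np.array(p)-o['tool_pos'])-M[:3,3]);th=np.arctan2(np.hypot(d[0],d[1]),d[2]);a=d[:2]/np.hypot(d[0],d[1])*th*c['fx']
  return ((a+[c['cx'],c['cy']]-[220,0]+.5)*2.5-.5).round(0)
for n,l,z in [('seatL',(-.026,.092),.036),('seatR',(.026,.092),.036),('unhookedL',(-.026,.082),.036),('tip0',(0,.24),.047),('tip.12',(0,.2386),.056),('keepertop',(0,.1),.0445)]: print(n,wproj([*(R@l+q[:2]),z]))
"
```

```text
time: 27.38
tool_pos: [0.5651, 0.015, 0.4079]
tool_rot: [3.116, 1.57, 1.459]
contact_force: [1.0, -0.8, 0.7]
opening: 0.0006
time: 27.8
tool_pos: [0.5805, 0.0463, 0.3722]
tool_rot: [-1.64, 1.569, 2.985]
contact_force: [0.7, -0.4, 0.5]
opening: 0.0006
[0.5807531  0.04560498 0.373217  ] [-0.40857432 -0.01063782  0.07291287]
seatL [202. 354.]
seatR [355. 357.]
unhookedL [201. 383.]
tip0 [287. -60.]
tip.12 [287. -68.]
keepertop [279. 331.]
```

View pics/w25.png

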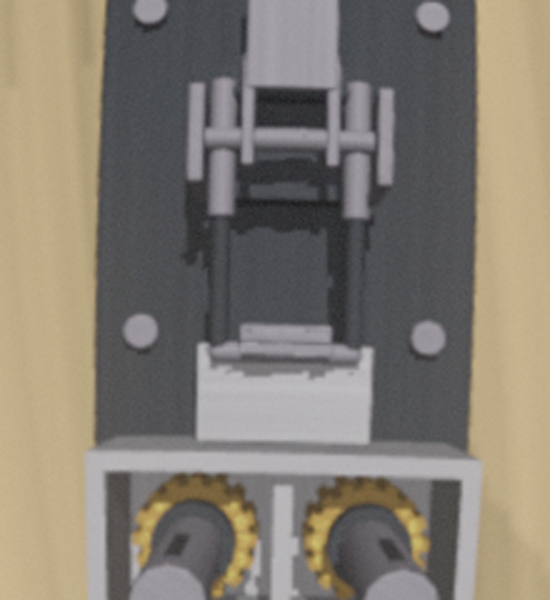

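View pics/s25.png

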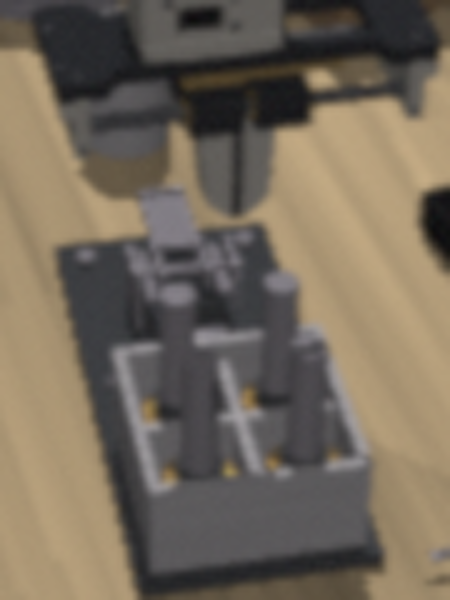

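The claw bar shows at crop (285,352). The hooked seat is predicted at y 355 and an unhooked bar at 383, so it is hooked. The side-view lever end at y 188 fits a closed lever once the roughly −7 px bias seen on the packed shafts is allowed for. I'll rise clear and hand in.

```bash
python3 -m inch '0 0 20 0 0;0 0 20 0 0;0 0 0 0 0;0 0 0 0 0;0 0 0 0 0;0 0 0 0 0'
python3 -c "
from cell import workorder,readout
o=readout.observe();print(o['time'],o['tool_pos'],o['contact_force'])
print(workorder.hand_in())"
```

```text
time: 28.4
tool_pos: [0.5807, 0.0441, 0.4122]
tool_rot: [-1.553, 1.57, 3.07]
contact_force: [0.7, -0.4, -0.7]
opening: 0.0002
28.4 [0.58066423 0.0441089  0.41220284] [ 0.70110131 -0.40610613 -0.67302646]
the job is handed in; nothing more can be done
None
```

I packed both loose pinion shafts and closed the latch with the claw hooked, then handed in at 28.4 s with the arm clear and touching nothing. `hand_in()` reported no verdict.

- **Shafts:** I lowered each one gear end down until the wrist felt the pad, pinion_a in cell2 and pinion_b in cell0. In the last top view both shaft tops sit within about 1 px of where they should be if standing on the pads.
- **Latch:** I tipped the claw over, it fell behind the keeper with the lever still up, and I pressed the lever down to its stop (tip at z 47.1 mm, 47 expected, 13.6 N). A close wrist view puts the claw bar within about 1 mm of its seat. The top view matches a fully closed lever.
- **Bystanders and packed shafts:** those visible in the last top view (wrench, screwdriver, grease tin and tape roll) are where they started. The bearing ring was hidden under the arm in that view, so I did not recheck it, but the arm did nothing near it. The packed shafts are still in place.

Two things did not go cleanly:

- **Missed grasp:** the first grasp of pinion_b missed because I lifted before the jaws had finished closing. The shaft stayed standing in place and the second grasp held.
- **View disagreements:** the wrist and top views disagreed by 2–5 mm on positions. In the side view the lever end alone read about 0.07 rad open. That view was about 7 pixels off (in the 5× enlarged crop) on the packed shafts too, and allowing for that the lever reads closed.

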